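# Clear the chuck key and reset the lathe stop

### The arm

A 6-joint arm with a two-finger parallel gripper is mounted at the origin on the work surface. World frame = base frame: x ahead of the robot, y to its left, z up, the work surface at z = 0. Lengths are in m, angles in rad, forces in N, time in s.
With the tool pointing down it reaches from about 0.35 to 0.975 m from the base axis. Payload 4.9 kg.
Tool frame: the origin (TCP) lies on the centre line of the jaws, within the pads' length; the fingertips stand 11 mm ahead of it and the grasp point (between the pads) lies 8 mm behind it (manip.finger_overhang is the distance from the TCP to the fingertips, in m); y points along the fingers, z is the direction in which the jaws open and shut, and the axes are right-handed (so a half turn about y gives the same grasp; the last joint's range is limited). The gripper opens to 85 mm and grips with 20 to 120 N. Pads are 22 mm wide; open, the fingers measure 114 mm over their backs; the gripper's body (76 mm by 85 mm) begins 54 mm behind the grasp point. The pads swing forward as they close: fully open they stand 13 mm farther back than shut.
Start: joints at [1.029, 0.053, 1.613, -0, 1.476, -0.119], TCP at [0.256, 0.57, 0.242] pointing down, gripper open.
Joint ranges: [-3.01, 3.01], [-1.01, 2.22], [0.06, 2.58], [-1.02, 4.17], [0.09, 2.62], [-3.14, 3.14]. Speed limits (rad/s): [2.57, 2.57, 3.14, 3.14, 3.14, 3.14].

### API

Orientations are given as a unit quaternion [w, x, y, z].
In Python, from plant import readout, cams, workorder, manip gives the robot as it stands.
- The arm moves only by the tool play_rows, never from a script. Its arguments are lists of equal length, an entry for each row: "slide": the shift along the tool's x, y, z in cm, a list of three; "yaw": the turn about the tool's y in degrees; "grip": the closure, from -1 (fully open) to 1 (shut), so that 0 is half open. In form: {"slide": [[x, y, z], ...], "yaw": [yaw, ...], "grip": [grip, ...]}. A call has 1 to 12 rows; each row shifts and turns the commanded pose from where the row before left it, along the tool's axes as they then stand; what a row does not reach is not made up. A row lasts 1/10 s, in which the tool goes at most 50 mm and 8.59 degrees, less where a joint would pass 70% of its speed; a pose out of reach is approached as far as the arm can. A call with a gripper value outside its range is refused whole. The fingers move at their own pace and stop on an object; the grip force is fixed at half the most. Time passes only in rows, so rows that do not move let the fingers close. It gives the time, the measured TCP pose, the force and the opening at its end, in the units of the state.
- readout.state(): the state, without advancing time (a new reading comes with each control period).
- cams.grab_frame(name): name is "scene" or "top" or "wrist"; returns a dict with "image" (400x640x3 uint8, red, green, blue), "mtx" (3x3 intrinsics, pixels), "R" (3x3) and "t" (3): a world point X has camera coordinates R X + t; the wrist camera has in their place "mount" (4x4, takes a point from camera to tool coordinates, whose origin is the TCP and whose axes are the tool frame's). Camera axes: x right, y down, z forward; pixel columns grow to the right and rows downward; lengths in m; the calibration is good to about 2 mm. A picture is of the moment at which its call begins: read the wrist's pose just before it. There is no depth.
- workorder.job_done(): hands the job in, once; it reports no verdict.
The state is a dict: "time": time; "joint_pos": joint angles; "joint_vel": joint speeds; "joint_efforts": joint torques, N m; "tool_pos": TCP position; "tool_rot": TCP orientation; "contact_force": force on the tool from outside, world axes, zero at the start; "ft_torque": the same for the moment, N m; "gripper_width": opening from 0.0 (shut) to 1.0 (fully open).
Only numpy, scipy, OpenCV 4.12 (cv2) and the standard library are available. Lean on these libraries where they do the work, as an engineer would, in place of code of your own. Each camera call takes 0.05 s, during which the arm holds its last target.

### The job

Someone has left the chuck key standing in the lathe. Make the lathe ready: press the mushroom stop on the control box in until it latches, then lift the key out of the chuck and hang it in the key holder without dropping it, swing the chuck guard right down over the chuck, and only then turn the mushroom clockwise so that it pops back out. The stop must stay in until the guard is down; leave the other things on the bench and lathe where they are.

Things in the scene. Friction and masses are not known exactly. Their poses are not given: they have to be found in the camera images.
- control_box: grey desk-shaped control box fixed on the bench beside the lathe (key holder on the other side), 140 mm deep (x), 150 wide (y), 45 high in front (-x), 132 at the back; origin under its middle. Its panel slopes 32 degrees from level, facing up and front. The mushroom stop is on the panel's middle line near the low edge; a dial, lamp and rocker switch (not used) are 82 mm up the slope
- stop_top (a point): middle of the top of the mushroom's round red head, 40 mm across, 18 mm thick; z out of the panel along the button's axis (32 degrees from vertical), x up the slope when not turned; moves with the head. The top is 35 mm off the panel when out, about 29 mm latched; below the head a 22 mm stem and a 48 mm collar standing 6 mm off the panel. Nothing else within 60 mm of the axis
- stop_press (a joint): how far the head is pushed in, m: 0 out, 0.008 at the stop. It takes 3 N at first and about 7 N to push right in; pushed beyond 0.007 it latches and stays at about 0.006 when let go. Turned far enough it springs back to 0
- stop_turn (a joint): turn of the head on its stem, rad, grows clockwise seen from outside, 0 to 1.05. A spring (0.03 N m at 0, 0.14 N m at the end) brings it back to 0 when let go. Latched, it is freed from about 0.6 rad on; turn it 0.8 rad or more. It then pops out as soon as the fingers let it, and turns back
- lathe: grey bench lathe fixed on the bench, 200 mm deep (x), 370 long (y); origin on the bench under the middle of the chuck, y along the spindle to the headstock, operator at -x. Spindle axis 145 mm above the bench; chuck 80 mm across, 42 long, does not turn; headstock 130 mm deep, 195 high, y = 55 to 175 mm; tool post and tailstock at negative y, up to 190 mm high
- chuck_key: loose steel T-key, 98 mm long, 0.15 kg: origin at the end of its 8 mm square tip, z along the 11 mm shank to the head. Cross bar 8 mm thick, 92 long, along the key's y, 68 mm from the tip; round head 18 mm thick from 60 to 98 mm: 26 mm stand clear above the bar to grip. It starts 18 mm deep in a socket of the chuck, leaning about 36 degrees to the operator; draw it out along its axis
- key_holder: upright metal tube on a round foot (96 mm across, 12 mm high), fixed on the bench: origin on the bench on its axis; tube 56 mm outside, 44 mm bore, rim 90 mm above the bench. The key hangs in it tip down with its cross bar lying on the rim, its tip then about 26 mm above the bench
- guard (a joint): angle of the clear curved chuck guard, rad: 0 down over the chuck, grows as it is raised, 1.9 thrown right back. Its hinge is stiff (0.2 N m): it stays where it is left. It cannot come down while the key is in the chuck
- guard_knob (a point): middle of the black ball knob, 18 mm across, standing 30 mm off the guard's lip on an 8 mm neck. It swings about a line along the lathe's y, 60 mm behind (+x) and 190 mm above the lathe's origin, at a radius of 155 mm; in the lathe's frame it is at x = -91, y = 0, z = 155 mm when down. Raised, the ball is on top, neck below; down, it points to the operator. The guard is 92 mm wide
- wrench: loose open-ended wrench 170 mm long lying on the bench; leave it
- screwdriver: loose screwdriver 150 mm long lying on the bench; leave it
- oil_bottle: loose grey oil bottle 48 mm across, 125 mm high; leave it
- paste_tin: loose steel tin 64 mm across, 48 mm high; leave it
- bar_stub: loose aluminium bar end 30 by 62 by 30 mm; leave it
- parts_carton: loose cardboard box 55 by 60 by 42 mm; leave it
- drill_case: loose flat plastic drill case 45 by 70 by 16 mm lying on the headstock; leave it

How it is judged:
By the outcome, as a careful person would: the job done as asked, in the order asked, and still so for the second after the job is handed in, with the robot touching nothing.
It also fails if it takes over 72 s, if anything falls off the work surface, if the arm or the gripper's body presses on something with over 40 N, if the wrist force passes 120 N, or if a joint passes its speed limit or range.

## Working session

There is one attempt and no reset: what is moved stays moved. The work goes in short steps, Python scripts to look and compute and a tool call to move; the robot and the scene stay as the last step left them, time stands still between calls to the robot, and variables do not carry over. Pictures are saved under pics/ and viewed, and the job is handed in when it is done.

Besides the shell and the picture viewer there is one more tool, called after ">>>" as a command line: name --pt "numbers of a row" for each row, then --argument value for the rest. play_rows: Moves the arm, as the interface text tells. Its arguments: {"type":"object","properties":{"slide":{"type":"array","items":{"type":"array","items":{"type":"number"}}},"yaw":{"type":"array","items":{"type":"number"}},"grip":{"type":"array","items":{"type":"number"}}},"required":["slide","yaw","grip"]}

```bash
ls -la; mkdir -p pics
python3 - <<'E'
from plant import readout, cams, workorder, manip
import cv2
print(readout.state()); print([a for a in dir(manip) if a[0]!='_'])
for n in ("scene","top","wrist"):
    f=cams.grab_frame(n); cv2.imwrite(f"pics/{n}0.png",f["image"][:,:,::-1])
    print(n,{k:v for k,v in f.items() if k!="image"})
E
```

```text
total 12
drwxr-xr-x  3 agent agent 4096 Dec  7 02:56 .
drwxr-xr-x 23 root  root  4096 Dec  7 02:56 ..
drwxr-xr-x  2 agent agent 4096 Dec  7 02:56 pics
{'time': 0.0, 'joint_pos': array([ 1.02900361e+00,  5.33443598e-02,  1.61430812e+00, -3.28448634e-05,
        1.47601531e+00, -1.18985934e-01]), 'joint_vel': array([ 0.00147934, -0.00042006, -0.00118933, -0.00057347,  0.00061794,
        0.00042013]), 'joint_efforts': array([-1.17653258e-04, -3.93684053e+01, -3.70173526e+01, -2.41246507e-04,
        7.21282893e-03, -3.72272530e-05]), 'tool_pos': array([0.25613306, 0.56943539, 0.24106232]), 'tool_rot': array([-0.69066686,  0.69206235, -0.14859972,  0.14814557]), 'contact_force': array([-0.20000893, -0.32560198,  0.35883967]), 'ft_torque': array([ 0.00662448, -0.03010178,  0.01070019]), 'gripper_width': 1.0016103244812236}
['IKError', 'finger_overhang']
scene {'mtx': array([[493.47910984,   0.        , 320.0423192 ],
       [  0.        , 493.47910984, 195.05823238],
       [  0.        ,   0.        ,   1.        ]]), 'R': array([[-0.79510871,  0.60633533, -0.01263346],
       [ 0.46885
[... 325 characters left out ...]
3, -0.99996126,  0.00166491],
       [-0.99736732,  0.00850101, -0.07201497],
       [ 0.07199803, -0.00228298, -0.99740216]]), 't': array([-0.00847194,  0.5164326 ,  1.48385246])}
wrist {'mtx': array([[299.61869442,   0.        , 321.36985558],
       [  0.        , 299.61869442, 195.88490008],
       [  0.        ,   0.        ,   1.        ]]), 'mount': array([[-6.71807908e-04,  9.48830010e-01,  3.15786576e-01,
        -8.16393354e-02],
       [ 1.86512402e-04, -3.15786523e-01,  9.48830247e-01,
        -1.32612071e-01],
       [ 9.99999757e-01,  6.96329776e-04,  3.51793187e-05,
        -3.35445231e-04],
       [ 0.00000000e+00,  0.00000000e+00,  0.00000000e+00,
         1.00000000e+00]])}
```

View images.

View pics/scene0.png

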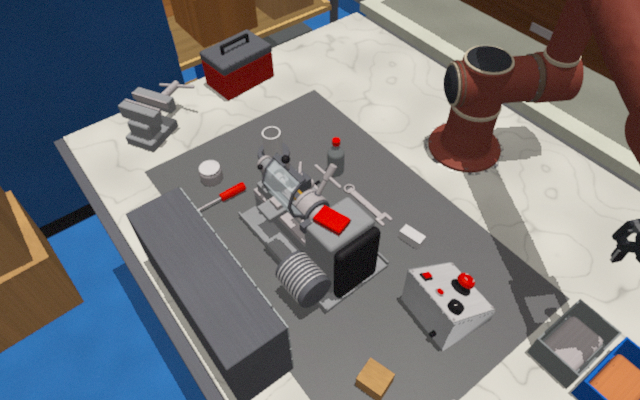

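View pics/top0.png

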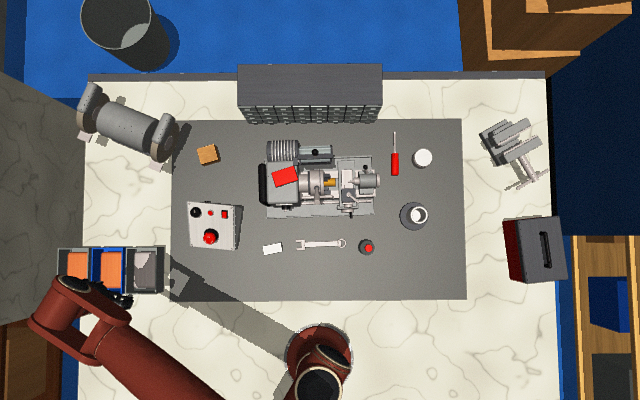

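View pics/wrist0.png

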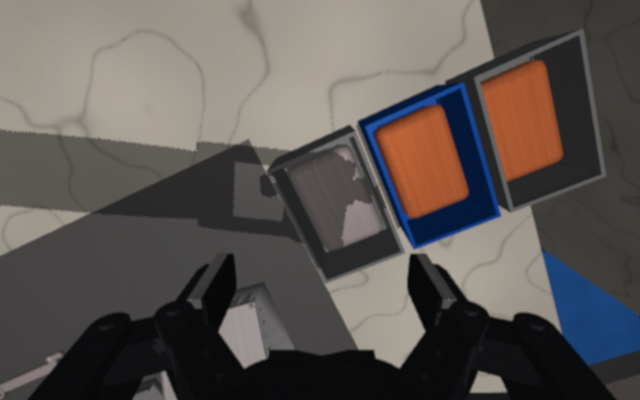

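Run:
```python
from plant import readout, manip
from scipy.spatial.transform import Rotation as R
import numpy as np
q=readout.state()['tool_rot'];print(manip.finger_overhang);print(R.from_quat(np.r_[q[1:],q[0]]).as_matrix().round(4))
```

```text
0.011
[[ 9.119e-01 -9.000e-04  4.103e-01]
 [-4.103e-01 -1.400e-03  9.119e-01]
 [-2.000e-04 -1.000e+00 -1.700e-03]]
```

```bash
cat > h.py <<'E'
import numpy as np, cv2
from plant import readout, cams
from scipy.spatial.transform import Rotation as Ro
def pose():
    s=readout.state(); q=s['tool_rot']; return Ro.from_quat(np.r_[q[1:],q[0]]).as_matrix(), s['tool_pos'], s
def grab(n,save=None):
    R,p,s=pose(); f=cams.grab_frame(n)
    if n=='wrist':
        M=f['mount']; Rc=R@M[:3,:3]; c=R@M[:3,3]+p
        u,_,v=np.linalg.svd(Rc); Rc=u@v
        f['R']=Rc.T; f['t']=-Rc.T@c
    if save:
        cv2.imwrite(f'pics/{save}.png',f['image'][:,:,::-1])
    np.savez(f'/tmp/{save or n}.npz',image=f['image'],K=f['mtx'],R=f['R'],t=f['t'])
    return load(save or n)
def load(n):
    d=np.load(f'/tmp/{n}.npz'); return {k:d[k] for k in d}
def ray(f,u,v):
    c=-f['R'].T@f['t']; d=f['R'].T@np.linalg.inv(f['K'])@[u,v,1]; return c,d/np.linalg.norm(d)
def onz(f,u,v,z):
    c,d=ray(f,u,v); return c+d*(z-c[2])/d[2]
def tri(*obs):
    A=np.zeros((3,3));b=np.zeros(3);rs=[]
    for f,u,v in obs:
        c,d=ray(f,u,v);P=np.eye(3)-np.outer(d,d);A+=P;b+=P@c;rs.append((P,c))
    X=np.linalg.solve(A,b); return X.round(4),[round(float(np.linalg.norm(P@(X-c)))*1000,1) for P,c in rs]
def proj(f,X):
    x=f['K']@(f['R']@np.asarray(X)+f['t']); return (x[:2]/x[2]).round(1)
def crop(f,name,x0,y0,x1,y1,k):
    im=f['image'][y0:y1,x0:x1,::-1]; im=cv2.resize(im,None,fx=k,fy=k,interpolation=cv2.INTER_CUBIC)
    for x in range((x0//20+1)*20,x1,20): cv2.putText(im,str(x),((x-x0)*k,8),0,.3,(0,255,255),1);cv2.line(im,((x-x0)*k,10),((x-x0)*k,14),(0,255,255),1)
    for y in range((y0//20+1)*20,y1,20): cv2.putText(im,str(y),(0,(y-y0)*k),0,.3,(0,255,255),1);cv2.line(im,(20,(y-y0)*k),(24,(y-y0)*k),(0,255,255),1)
    cv2.imwrite(f'pics/{name}.png',im)
E
python3 - <<'E'
from h import *
s=grab('scene','s1');t=grab('top','t1')
crop(s,'s1lathe',230,110,390,240,5);crop(t,'t1lathe',250,125,390,225,5)
crop(s,'s1box',390,250,510,360,5)
crop(t,'t1rest',180,190,250,260,6)
crop(t,'t1hold',340,190,440,265,6)
E
```

```text
(no output)
```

View pics/s1lathe.png

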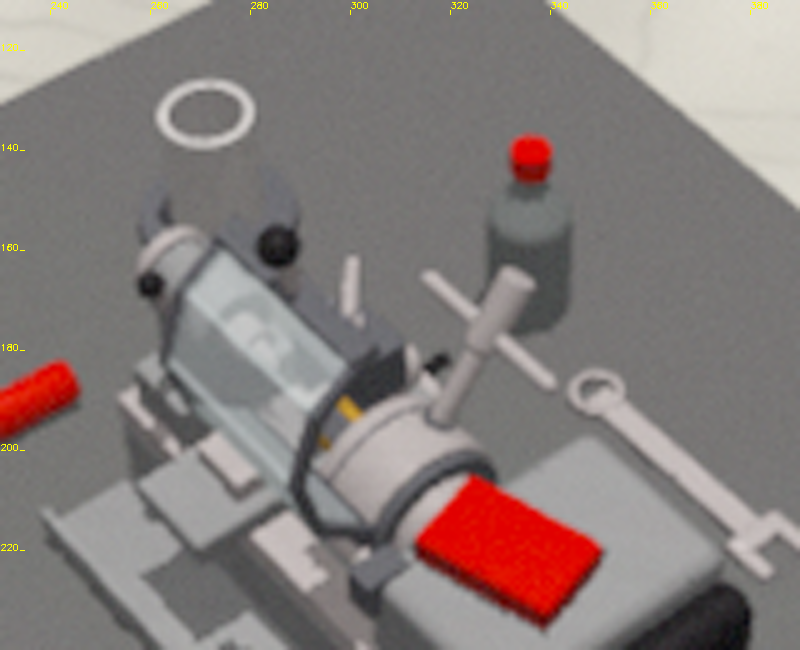

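View pics/t1lathe.png

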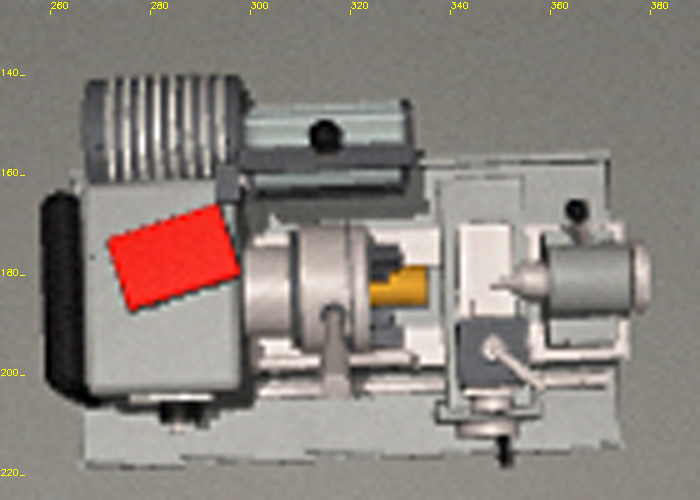

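View pics/s1box.png

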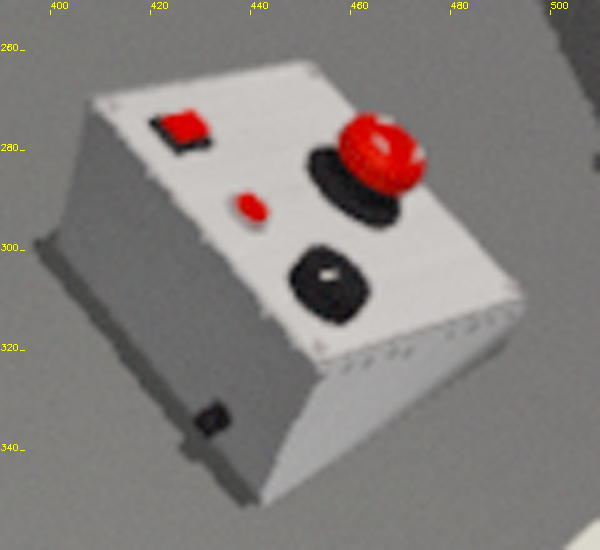

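View pics/t1rest.png

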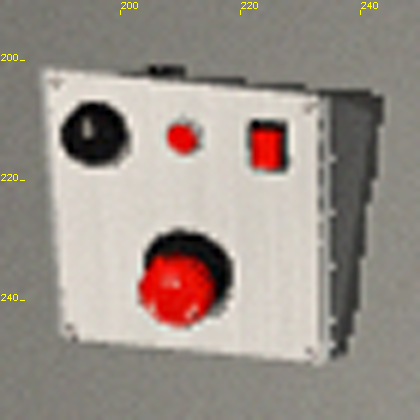

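View pics/t1hold.png

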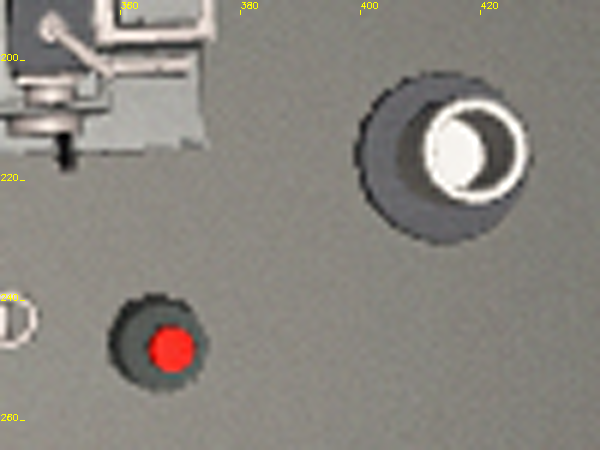

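Run:
```python
from h import *
s=load('s1');t=load('t1')
def P(n,a,b): print(n,*tri((s,*a),(t,*b)))
P('keytop',(333.2,165),(317.4,203))
P('barmid',(327.8,175.6),(317.3,196.4))
P('bar+y',(340,186.4),(301.3,196.4));P('bar-y',(315.6,165),(333.6,196.4))
P('knob',(285.6,159.2),(315.2,152.2))
P('mush',(466,276),(209.5,238))
P('rim',(271,132.6),(418.8,215))
P('dial',(456,305),(195,211.5));P('rocker',(427,275),(224.5,214))
# box corners
for n,a,b in [('TL',(453,323),(188.5,202.5)),('TR',(408,269.5),(234.5,206)),('BR',(452,262.5),(234,249.5)),('BL',(494,310),(191,246.5))]: P(n,a,b)
# headstock top corners
```

```text
keytop [ 0.502  -0.0015  0.2409] [0.8, 0.8]
barmid [5.213e-01 1.000e-04 2.201e-01] [1.2, 1.2]
bar+y [0.5219 0.0462 0.2245] [0.5, 0.5]
bar-y [ 0.5209 -0.0474  0.2157] [1.7, 1.7]
knob [0.6293 0.0033 0.3435] [0.3, 0.3]
mush [0.4034 0.3405 0.1098] [0.0, 0.0]
rim [ 0.4715 -0.3255  0.0888] [0.5, 0.5]
dial [0.4858 0.3806 0.1336] [0.2, 0.2]
rocker [0.4773 0.2912 0.1247] [0.8, 0.8]
TL [0.5152 0.4029 0.1256] [0.6, 0.6]
TR [0.5022 0.2586 0.1298] [0.2, 0.2]
BR [0.3637 0.2766 0.0471] [1.6, 1.6]
BL [0.376  0.4184 0.0393] [0.5, 0.5]
```

>>> play_rows --pt "0 0 0" --pt "0 0 0" --pt "0 0 0" --pt "2 0 -2.7" --pt "2 0 -2.7" --pt "2 0 -2.7" --pt "2 0 -2.7" --pt "2 0 -2.7" --pt "2 0 -2.7" --yaw '[-6.3,-6.3,-6.4,0,0,0,0,0,0]' --grip '[-1,-1,-1,-1,-1,-1,-1,-1,-1]'

```text
time: 1.15
tool_pos: [0.3616, 0.3965, 0.2422]
tool_rot: [0.706, -0.706, 0.032, -0.032]
contact_force: [0.8, 0.9, 0.8]
gripper_width: 0.999
```

Run:
```python
from h import *
f=grab('wrist','w1');R,p,s=pose();print(p,R.round(3)[:,2],s['time']);print(proj(f,(.400,.343,.108)))
```

```text
[0.36385328 0.39324426 0.24220764] [ 0.094  0.996 -0.003] 1.2
[270.6 230.8]
```

View pics/w1.png

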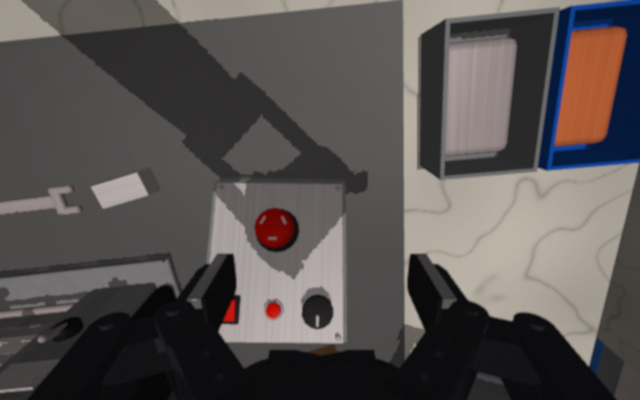

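>>> play_rows --pt "2 0 -2.7" --pt "2 0 -2.7" --yaw '[0,0]' --grip '[-1,-1]'

```text
time: 1.4
tool_pos: [0.3963, 0.3395, 0.2423]
tool_rot: [0.706, -0.706, 0.032, -0.032]
contact_force: [0.3, 0.6, 0.1]
gripper_width: 0.996
```

Run:
```python
from h import *
f=grab('wrist','w2');R,p,s=pose();print(p,R.round(3)[:,2],s['time']);print(proj(f,(.400,.343,.108)))
```

```text
[0.3985944  0.33612836 0.24224834] [ 0.094  0.996 -0.003] 1.45
[325.6 192.1]
```

View pics/w2.png

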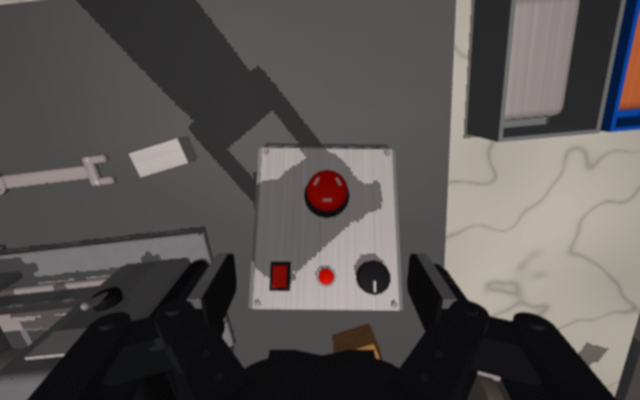

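Run:
```python
from h import *
obs=[]
for n,g in (('w1',(275,229)),('w2',(327,193)),('t1',(209,237)),('s1',(466,277))):
    f=load(n);im=f['image'].astype(int)
    m=((im[:,:,0]>90)&(im[:,:,1]<70)&(im[:,:,2]<70)).astype(np.uint8)
    k,l,st,c=cv2.connectedComponentsWithStats(m)
    i=min(range(1,k),key=lambda j:np.hypot(*(c[j]-g))); cn=cv2.findContours((l==i).astype(np.uint8),0,2)[0][0]
    e=cv2.fitEllipse(cn); print(n,c[i].round(1),st[i],np.round(e[0],1),np.round(e[1],1)); obs.append((f,*e[0]))
print(tri(*obs[:2]),tri(*obs),tri(*obs[1:]))
for z in (.1,.104,.108): print(onz(*obs[0],z).round(4),onz(*obs[1],z).round(4))
for n,i,j in (('TL',(188.5,202.5),0),): pass
f1,f2=load('w1'),load('w2')
print('dial',tri((f1,316,309),(f2,373,276))); print('lamp',tri((f1,273,310),(f2,326,276)))
for n,b in (('TL',(260,149)),('TR',(390,149)),('BR',(397,304)),('BL',(255,302))): print(n,onz(f2,*b,.047 if n[0]=='T' else .127).round(4))
```

```text
w1 [272.3 227.9] [254 210  37  37 986] [272.3 227.9] [35.1 36. ]
w2 [326.3 190.4] [ 308  172   38   38 1069] [326.2 190.1] [36.9 37.4]
t1 [209.2 237.6] [203 232  13  12 104] [209.2 237.6] [10.3 11.8]
s1 [465.5 280.9] [458 273  17  17 176] [465.6 280.8] [12.5 17.3]
(array([0.4003, 0.3436, 0.1007]), [0.1, 0.1]) (array([0.4033, 0.3437, 0.0945]), [1.6, 1.0, 2.0, 0.4]) (array([0.4035, 0.3443, 0.0943]), [1.3, 1.5, 0.4])
[0.4005 0.3434 0.1   ] [0.4006 0.3436 0.1   ]
[0.3988 0.3443 0.104 ] [0.3993 0.3437 0.104 ]
[0.397  0.3452 0.108 ] [0.3981 0.3437 0.108 ]
dial (array([0.48  , 0.3806, 0.1286]), [0.9, 0.9])
lamp (array([0.4803, 0.3364, 0.1235]), [0.0, 0.0])
TL [0.3636 0.2748 0.047 ]
TR [0.3764 0.4167 0.047 ]
BR [0.5163 0.4038 0.127 ]
BL [0.5013 0.2641 0.127 ]
```

>>> play_rows --pt "-0.6 1.4 0.2" --pt "-0.6 1.4 0.2" --pt "-0.6 1.4 0.2" --pt "-0.5 1.4 0.1" --pt "0 1.4 0" --pt "0 1.4 0" --pt "0 1.3 0" --pt "0 1 0" --pt "0 0 0" --yaw '[0,0,0,0,0,0,0,0,0]' --grip '[1,1,1,1,1,1,1,1,1]'

```text
time: 2.35
tool_pos: [0.373, 0.3486, 0.1332]
tool_rot: [-0.706, 0.707, -0.033, 0.031]
contact_force: [-0.2, -0.3, 0.2]
gripper_width: -0.002
```

Run:
```python
from h import *
f=grab('wrist','w3');R,p,s=pose();print(p,s['gripper_width'],s['contact_force'].round(1),s['time'])
```

```text
[0.37361614 0.34902784 0.13441438] -0.0013196652954313528 [ 0.5  0.  -0.6] 2.4
```

View pics/w3.png

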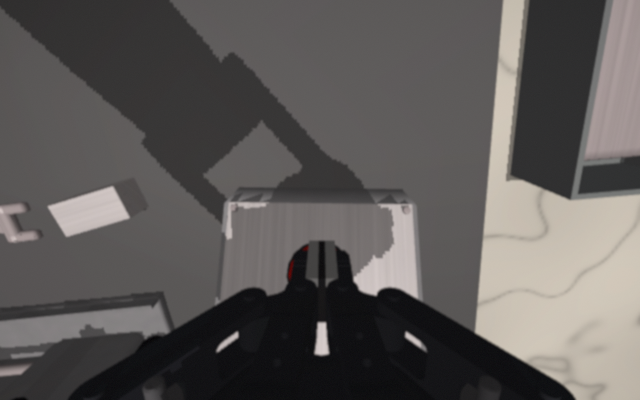

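>>> play_rows --pt "0.3 0 -0.4" --pt "0.53 0.85 0" --pt "0.42 0.68 0" --pt "0.16 0.25 0" --pt "0.16 0.25 0" --pt "0.1 0.17 0" --pt "0 0 0" --yaw '[0,0,0,0,0,0,0]' --grip '[1,1,1,1,1,1,1]'

```text
time: 3.1
tool_pos: [0.39, 0.3438, 0.1133]
tool_rot: [-0.706, 0.706, -0.032, 0.032]
contact_force: [-1.2, -0.4, 1.5]
gripper_width: -0.002
```

>>> play_rows --pt "0.11 0.17 0" --pt "0 0 0" --pt "0.11 0.17 0" --pt "0 0 0" --yaw '[0,0,0,0]' --grip '[1,1,1,1]'

```text
time: 3.5
tool_pos: [0.3921, 0.3437, 0.1101]
tool_rot: [-0.706, 0.706, -0.032, 0.032]
contact_force: [-5.1, -1.4, 5.8]
gripper_width: 0.0
```

>>> play_rows --pt "0.11 0.17 0" --pt "0 0 0" --pt "0.08 0.13 0" --pt "0 0 0" --yaw '[0,0,0,0]' --grip '[1,1,1,1]'

```text
time: 3.9
tool_pos: [0.3941, 0.3435, 0.1069]
tool_rot: [-0.706, 0.706, -0.032, 0.032]
contact_force: [-4.2, -1.4, 5.6]
gripper_width: 0.002
```

>>> play_rows --pt "0.08 0.13 0" --pt "0 0 0" --pt "0.08 0.13 0" --pt "0 0 0" --yaw '[0,0,0,0]' --grip '[1,1,1,1]'

```text
time: 4.3
tool_pos: [0.3947, 0.3436, 0.1061]
tool_rot: [-0.706, 0.707, -0.034, 0.031]
contact_force: [-13.3, -3.5, 16.8]
gripper_width: -0.001
```

>>> play_rows --pt "-0.8 -1.3 0" --pt "-0.8 -1.3 0" --pt "0 -3 0" --pt "0 -4 0" --pt "0 -4 0" --pt "0 0 0" --yaw '[0,0,0,0,0,0]' --grip '[1,0,-1,-1,-1,-1]'

```text
time: 4.9
tool_pos: [0.3829, 0.3468, 0.2482]
tool_rot: [0.709, -0.703, 0.028, -0.036]
contact_force: [0.5, -0.1, 1.0]
gripper_width: 0.847
```

Run:
```python
from h import *
f=grab('wrist','w4');t=grab('top','t2');s=grab('scene','s2');R,p,st=pose();print(p,st['gripper_width'],st['contact_force'].round(1),st['time'])
obs=[]
for n,f,X in (('w',f,None),('t1',t,None),('s1',s,None)):
    g=proj(f,(.4,.3437,.1))
    im=f['image'].astype(int)
    m=((im[:,:,0]>90)&(im[:,:,1]<70)&(im[:,:,2]<70)).astype(np.uint8)
    k,l,S,c=cv2.connectedComponentsWithStats(m)
    i=min(range(1,k),key=lambda j:np.hypot(*(c[j]-g))); cn=cv2.findContours((l==i).astype(np.uint8),0,2)[0][0]
    e=cv2.fitEllipse(cn); print(n,g,c[i].round(1),S[i],np.round(e[0],1)); obs.append((f,*e[0]))
print(tri(*obs))
cv2.imwrite('pics/cmp.png',np.hstack([cv2.resize(load(n)['image'][255:330,400:500,::-1],None,fx=4,fy=4) for n in('s1','s2')]))
```

```text
[0.37983898 0.34473241 0.24003676] 0.9969459673270891 [-1.4 -0.5 -1.1] 5.05
w [318.6 199.5] [318.8 201.5] [301 184  36  36 969] [318.8 201.3]
t1 [209.3 239. ] [209.6 237.2] [204 232  12  12 112] [209.5 237.1]
s1 [467.2 278.5] [464.2 282.3] [456 275  17  16 193] [464.1 282.3]
(array([0.4061, 0.344 , 0.0904]), [0.9, 1.3, 0.8])
```

View pics/cmp.png

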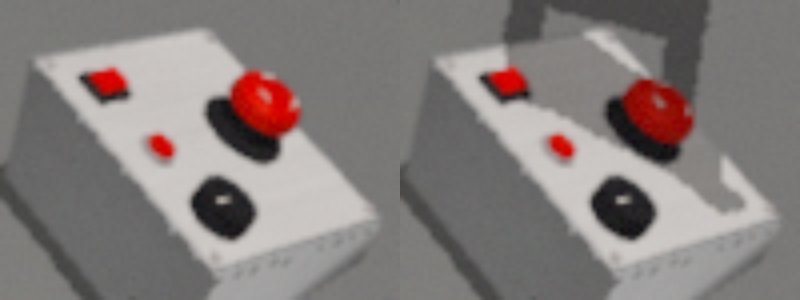

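>>> play_rows --pt "0 -2 0" --pt "0.9 -1 -3" --pt "0.9 -1 -4" --pt "0.9 -1 -4" --pt "0.9 -1 -4" --pt "0.9 0 -4" --pt "0.9 0 -4" --pt "0.9 0 -4" --pt "0.9 0 -4" --pt "0.9 0 -3" --pt "0 0 0" --yaw '[-5.4,0,0,0,0,0,0,0,0,0,0]' --grip '[-1,-1,-1,-1,-1,-1,-1,-1,-1,-1,-1]'

```text
time: 6.15
tool_pos: [0.4617, 0.0022, 0.2977]
tool_rot: [-0.707, 0.707, -0.002, -0.001]
contact_force: [-0.3, 0.6, 0.2]
gripper_width: 1.003
```

Run:
```python
from h import *
f=grab('wrist','w5');R,p,s=pose();print(p,R[:,2].round(3),s['time'])
for X in [(.5213,0,.2185),(.5034,0,.242),(.5219,.046,.22),(.5209,-.046,.218),(.629,.0033,.3435)]: print(proj(f,X))
```

```text
[0.46142885 0.00372074 0.29793237] [0.    1.    0.001] 6.2
[319.  278.4]
[318.7 275.7]
[375.4 280. ]
[263.  277.7]
[324.1 586.3]
```

View pics/w5.png

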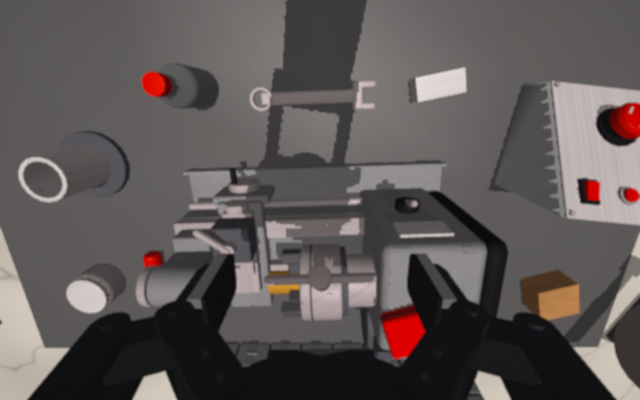

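Run:
```python
from h import *
f=load('w5'); crop(f,'w5c',240,220,400,330,5)
```

```text
(no output)
```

View pics/w5c.png

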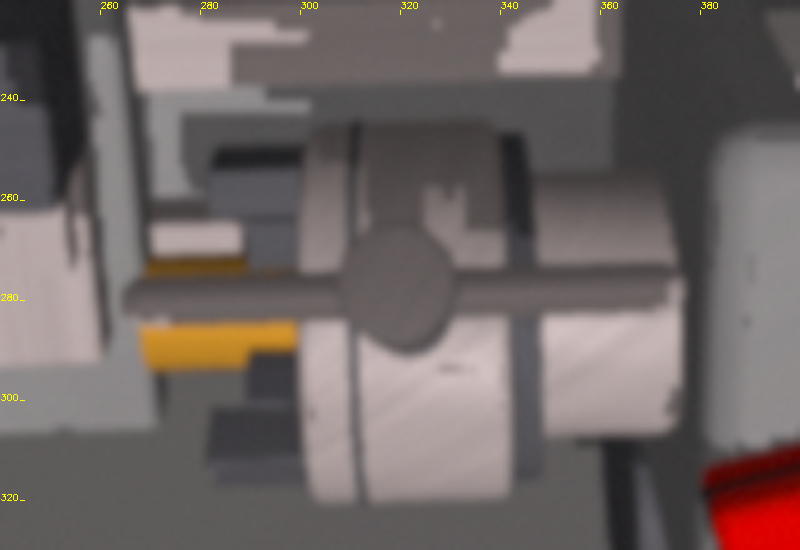

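>>> play_rows --pt "2.4 0 -0.2" --pt "2.5 0 -0.2" --pt "0 2 0" --pt "0 2 0" --pt "0 1.2 0" --pt "0 0.9 0" --pt "0 0 0" --yaw '[-1.2,0,0,0,0,0,0]' --grip '[0,0,0,0,0,0,0]'

```text
time: 6.9
tool_pos: [0.5099, 0.0024, 0.2375]
tool_rot: [0.707, -0.707, -0.008, 0.01]
contact_force: [0.0, 0.7, -0.7]
gripper_width: 0.501
```

Run:
```python
from h import *
f=grab('wrist','w6');R,p,s=pose();print(p,R[:,2].round(3),s['time'],s['contact_force'].round(1),s['gripper_width'])
g=grab('scene','s3');crop(f,'w6c',240,200,400,320,5);crop(g,'s3c',280,110,400,220,5)
```

```text
[0.51056264 0.00215142 0.23883283] [-0.025  1.     0.   ] 6.95 [ 0.  -0.4 -0.1] 0.4999599879722862
```

View pics/w6c.png

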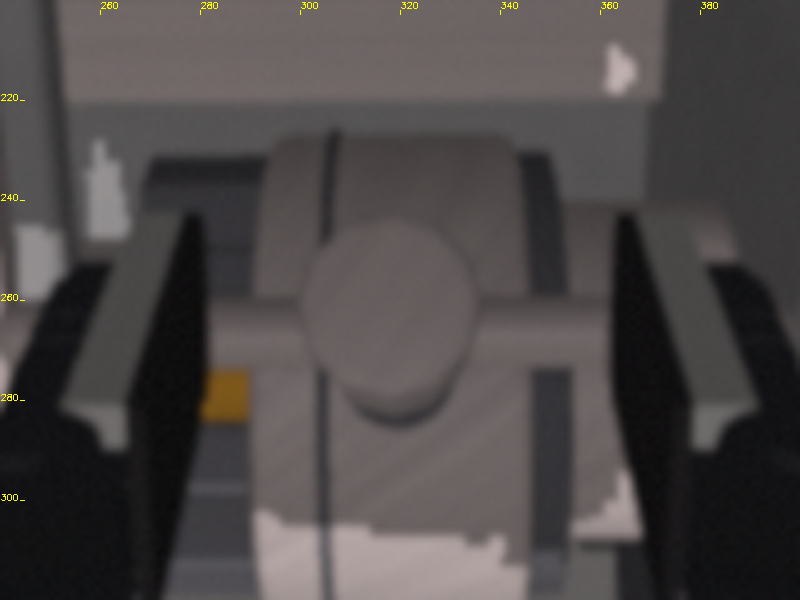

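View pics/s3c.png

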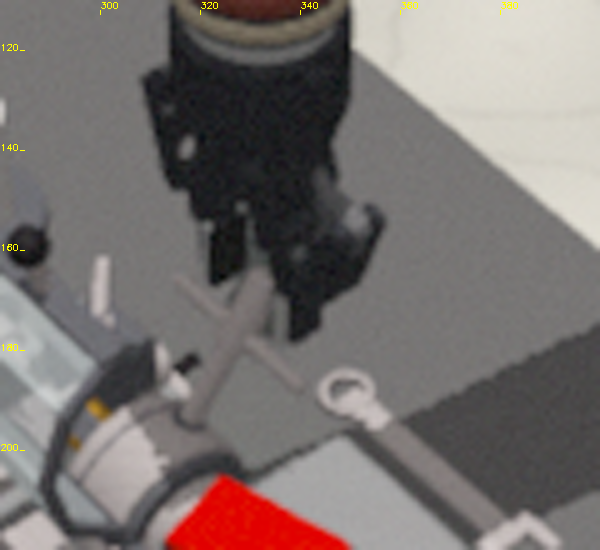

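>>> play_rows --pt "0 0.2 -0.15" --pt "0 0 0" --pt "0 0 0" --pt "0 0 0" --pt "0 0 0" --pt "0 0 0" --pt "0 0 0" --yaw '[0,0,0,0,0,0,0]' --grip '[0,0.3,1,1,1,1,1]'

```text
time: 7.7
tool_pos: [0.511, 0.0002, 0.2379]
tool_rot: [-0.707, 0.707, 0.009, -0.008]
contact_force: [-1.1, 1.0, 4.3]
gripper_width: 0.182
```

Run:
```python
from h import *
f=grab('wrist','w7');R,p,s=pose();print(p,R[:,2].round(3),s['time'],s['contact_force'].round(1),s['gripper_width'])
g=grab('scene','s4');crop(g,'s4c',280,110,400,220,5)
```

```text
[5.11038500e-01 1.66539364e-04 2.37931552e-01] [-0.024  1.    -0.   ] 7.75 [-2.2 -0.2  5.8] 0.1829490001978689
```

View pics/s4c.png

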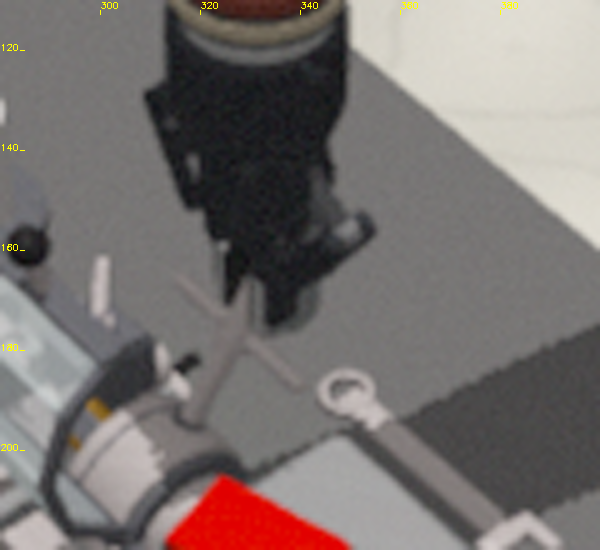

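View pics/w7.png

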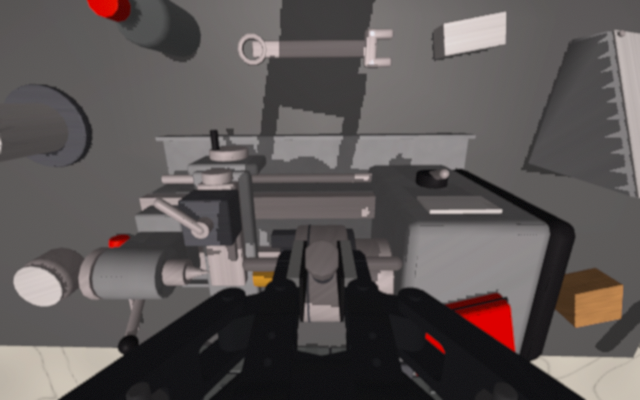

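>>> play_rows --pt "-0.3 -0.4 0" --pt "-0.3 -0.4 0" --pt "-0.3 -0.4 0" --pt "-0.3 -0.4 0" --pt "-0.3 -0.4 0" --pt "-0.6 -0.8 0" --pt "0 0 0" --yaw '[0,0,0,0,0,0,0]' --grip '[1,1,1,1,1,1,1]'

```text
time: 8.5
tool_pos: [0.4898, -0.0004, 0.2668]
tool_rot: [-0.707, 0.707, 0.009, -0.008]
contact_force: [0.3, 0.0, -0.9]
gripper_width: 0.181
```

Run:
```python
from h import *
R,p,s=pose();print(p,R[:,2].round(3),s['time'],s['contact_force'].round(1),s['gripper_width'])
g=grab('scene','s5');crop(g,'s5c',280,110,400,220,5)
```

```text
[ 4.89842159e-01 -3.87416475e-04  2.66764208e-01] [-0.024  1.    -0.   ] 8.5 [ 0.3  0.  -0.9] 0.18130037578590308
```

View pics/s5c.png

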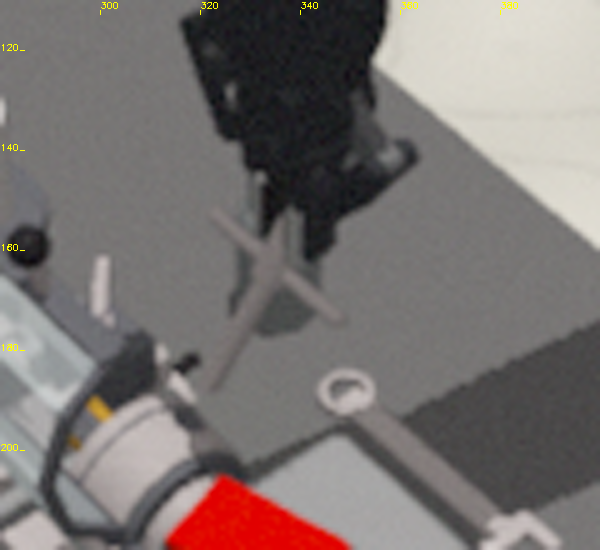

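Run:
```python
from h import *
s,t,w=load('s1'),load('t1'),load('w5')
crop(w,'w5h',10,120,140,220,6); crop(s,'s1h',250,110,310,160,10)
print(tri((s,271,132.6),(t,418.8,215),(w,44,178)), [onz(f,*a,.09).round(4) for f,a in ((s,(271,132.6)),(t,(418.8,215)),(w,(44,178)))])
print(proj(w,(.4715,-.3255,.09)))
```

```text
(array([ 0.471 , -0.3259,  0.0879]), [0.8, 0.6, 0.6]) [array([ 0.4725, -0.3247,  0.09  ]), array([ 0.471 , -0.3248,  0.09  ]), array([ 0.4699, -0.3237,  0.09  ])]
[ 42.9 179.4]
```

View pics/w5h.png

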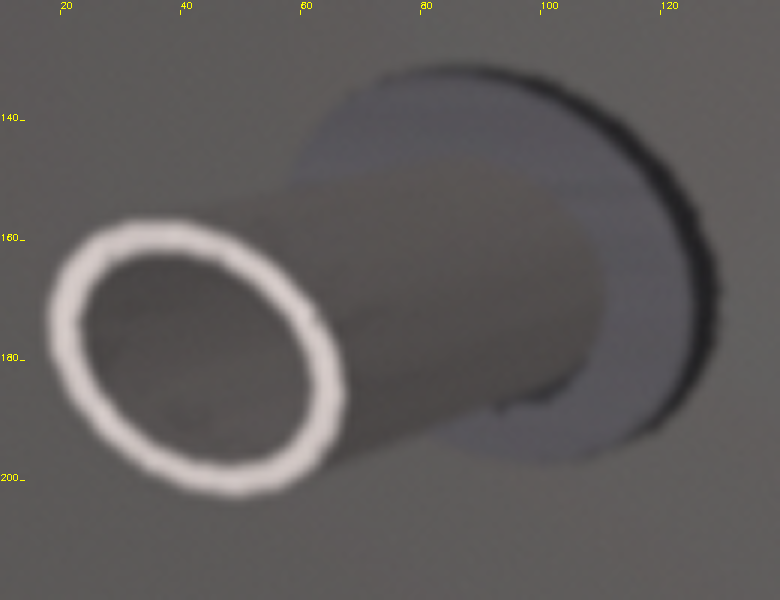

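View pics/s1h.png

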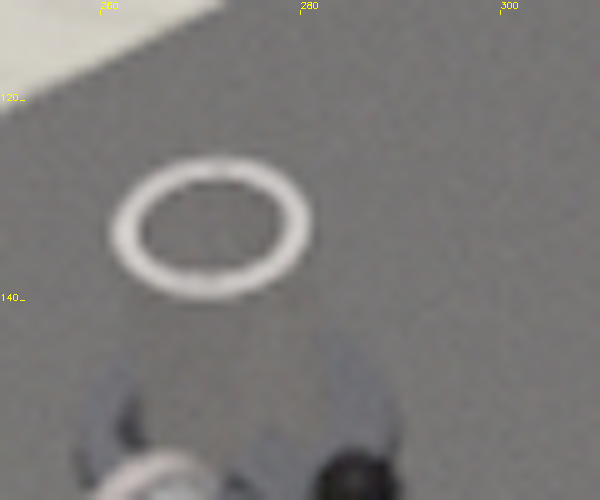

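>>> play_rows --pt "-2 -1 0" --pt "-2 -1 -1" --pt "-1 -1 -3" --pt "-1 0 -4" --pt "-0.7 0 -4" --pt "0 0 -4" --pt "0 0 -4" --pt "0 0 -4" --pt "0 0 -4" --pt "0 0 -3" --pt "0 0 -1.4" --pt "0 0 0" --yaw '[0,0,0,0,0,0,0,0,0,0,0,0]' --grip '[1,1,1,1,1,1,1,1,1,1,1,1]'

```text
time: 9.75
tool_pos: [0.4305, -0.3269, 0.2947]
tool_rot: [0.707, -0.707, -0.007, 0.008]
contact_force: [0.3, -0.1, -1.0]
gripper_width: 0.184
```

>>> play_rows --pt "0 3 0" --pt "0 3 0" --pt "0 3 0" --pt "0 1.5 0" --pt "0 0 0" --yaw '[0,0,0,0,0]' --grip '[1,1,1,1,1]'

```text
time: 10.25
tool_pos: [0.4298, -0.3236, 0.1875]
tool_rot: [0.709, -0.706, -0.008, 0.01]
contact_force: [-1.0, 0.8, -0.7]
gripper_width: 0.181
```

Run:
```python
from h import *
R,p,s=pose();print(p,R[:,2].round(3),s['time'],s['contact_force'].round(1),s['gripper_width'])
g=grab('scene','s6');crop(g,'s6c',220,60,340,170,6);t=grab('top','t6');crop(t,'t6c',360,170,470,260,6);grab('wrist','w8')
```

```text
[ 0.42979058 -0.32364136  0.18752485] [-0.025  1.     0.004] 10.25 [-1.   0.8 -0.7] 0.18112751134369273
```

View pics/s6c.png

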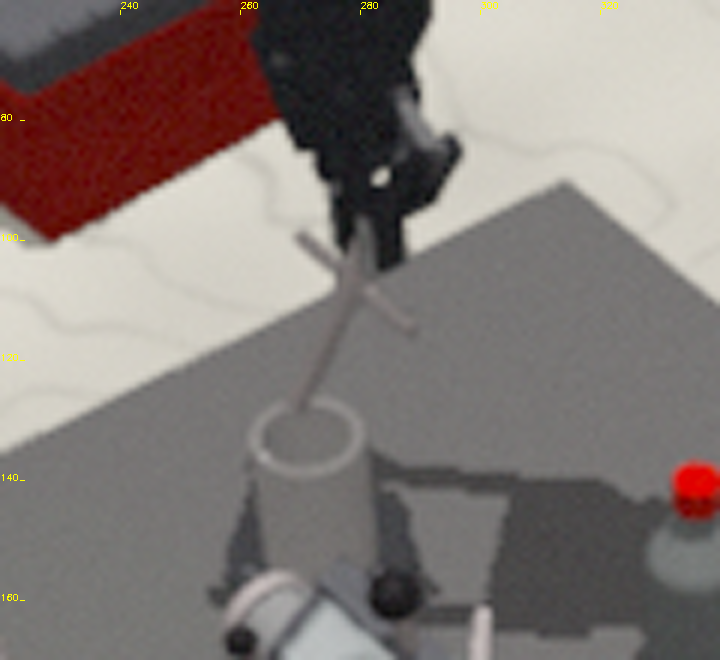

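View pics/t6c.png

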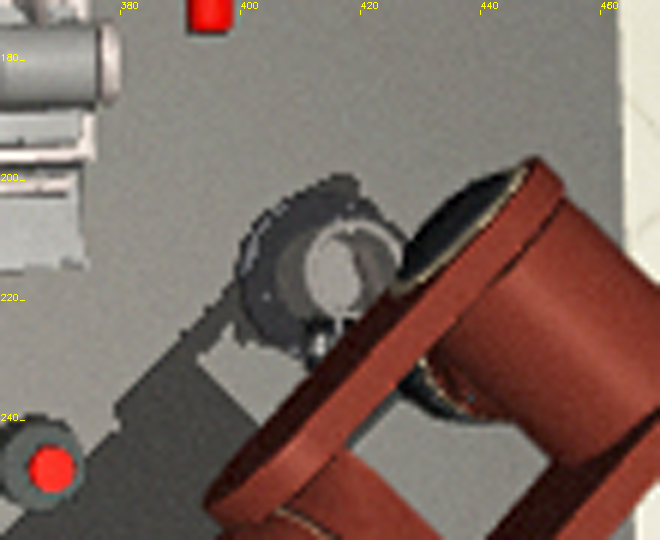

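View pics/w8.png

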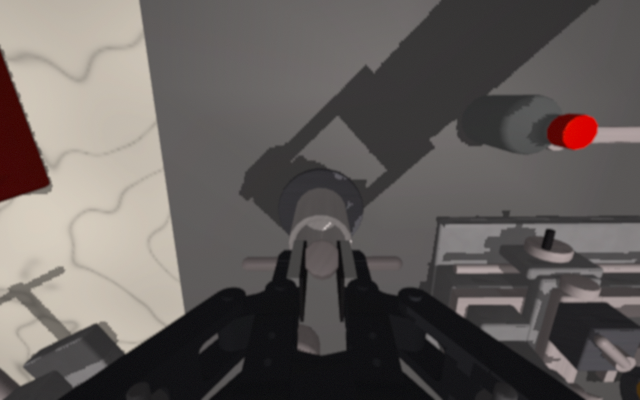

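Run:
```python
from h import *
s=load('s6')
for X in [(.480,-.3245,.1135),(.44,-.3245,.1685),(.4705,-.325,.089)]: print(proj(s,X))
```

```text
[268.1 127.5]
[278.3 106.5]
[271.6 132.5]
```

>>> play_rows --pt "0.2 1.5 0" --pt "0.2 1.5 0" --pt "0.2 1.5 0" --pt "0 0 0" --yaw '[0,0,0,0]' --grip '[1,1,1,1]'

```text
time: 10.8
tool_pos: [0.4353, -0.3241, 0.1413]
tool_rot: [0.709, -0.705, -0.007, 0.01]
contact_force: [-0.3, 0.6, -0.5]
gripper_width: 0.181
```

Run:
```python
from h import *
R,p,s=pose();print(p,R[:,2].round(3),s['time'],s['contact_force'].round(1),s['gripper_width'])
g=grab('scene','s7');crop(g,'s7c',220,60,340,170,6)
```

```text
[ 0.43533917 -0.32408552  0.14134986] [-0.024  1.     0.005] 10.8 [-0.3  0.6 -0.5] 0.1807575547272181
```

View pics/s7c.png

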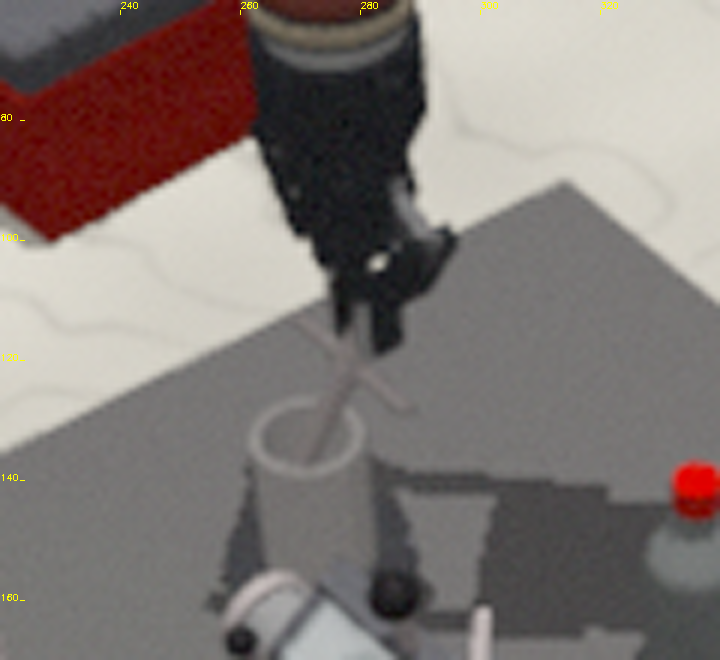

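>>> play_rows --pt "0.3 0.6 0" --pt "0.3 0.6 0" --pt "0.5 0 0" --pt "0.5 0 0" --pt "0 0 0" --yaw '[0,0,0,0,0]' --grip '[1,1,1,1,1]'

```text
time: 11.35
tool_pos: [0.4524, -0.3252, 0.1329]
tool_rot: [0.707, -0.707, -0.008, 0.009]
contact_force: [-2.8, 0.5, -1.5]
gripper_width: 0.185
```

>>> play_rows --pt "0.5 0 0" --pt "0.5 0 0" --pt "0.5 0 0" --pt "0 0 0" --yaw '[0,0,0,0]' --grip '[1,1,1,1]'

```text
time: 11.75
tool_pos: [0.4679, -0.3248, 0.1332]
tool_rot: [0.707, -0.707, -0.008, 0.009]
contact_force: [-1.9, 0.8, -0.6]
gripper_width: 0.185
```

Run:
```python
from h import *
R,p,s=pose();print(p,R[:,2].round(3),s['time'],s['contact_force'].round(1),s['gripper_width'])
g=grab('scene','s8');crop(g,'s8c',220,60,340,170,6)
```

```text
[ 0.46794502 -0.32484652  0.13320239] [-0.024  1.     0.   ] 11.75 [-1.9  0.8 -0.6] 0.18517860486887294
```

View pics/s8c.png

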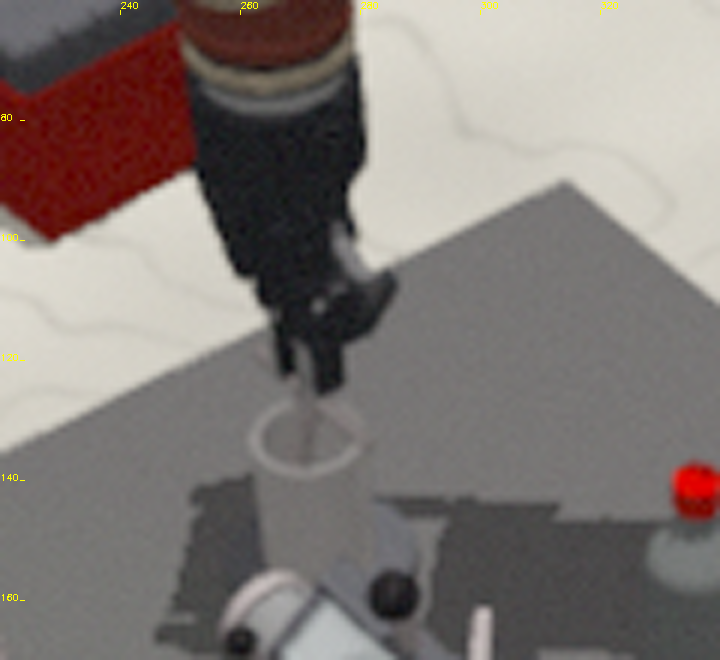

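>>> play_rows --pt "0.5 0 0" --pt "0.5 0 0" --pt "0.5 0 0" --pt "0.5 0 0" --pt "0 0 0" --pt "-0.5 0 0" --pt "-0.5 0 0" --pt "-0.5 0.3 0" --pt "0 0 0" --yaw '[0,0,0,0,0,0,0,0,0]' --grip '[1,1,1,1,1,1,1,1,1]'

```text
time: 12.7
tool_pos: [0.4722, -0.3247, 0.1299]
tool_rot: [0.707, -0.707, -0.008, 0.008]
contact_force: [-0.5, 0.6, -1.6]
gripper_width: 0.181
```

Run:
```python
from h import *
R,p,s=pose();print(p,R[:,2].round(3),s['time'],s['contact_force'].round(1),s['gripper_width'])
g=grab('scene','s9');crop(g,'s9c',220,60,340,170,6);w=grab('wrist','w9')
```

```text
[ 0.47219788 -0.32472482  0.12994973] [-0.023  1.     0.   ] 12.7 [-0.5  0.6 -1.6] 0.1814096687370119
```

View pics/s9c.png

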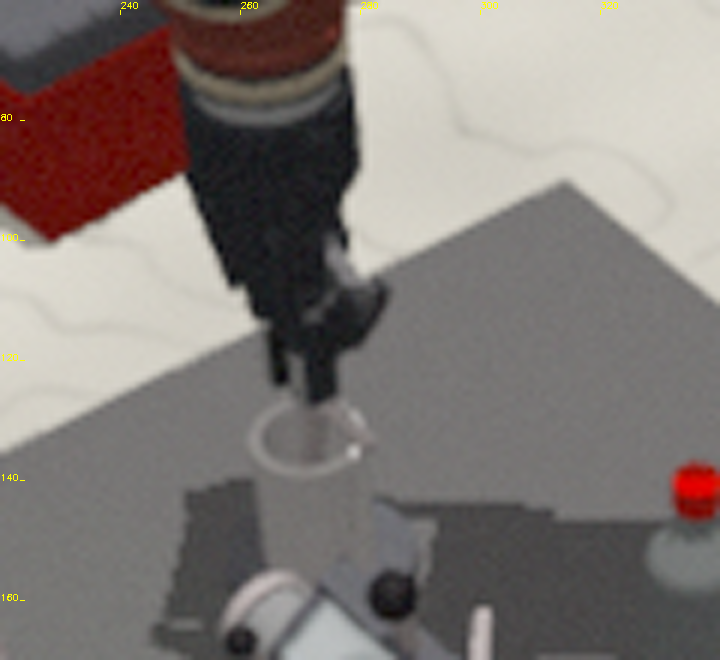

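View pics/w9.png

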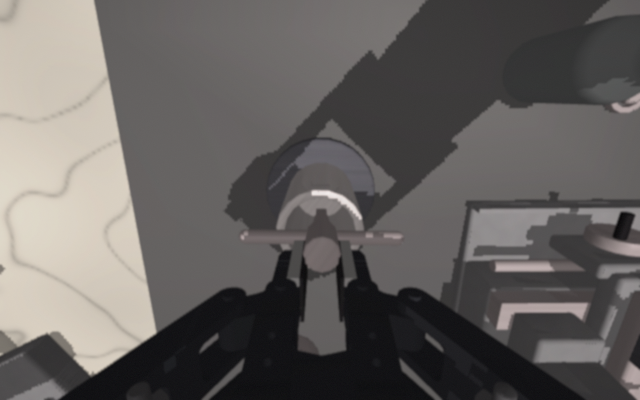

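>>> play_rows --pt "0 0.4 0" --pt "0 0.4 0" --pt "0 0.3 0" --pt "0 0 0" --yaw '[0,0,0,0]' --grip '[1,1,1,1]'

```text
time: 13.2
tool_pos: [0.4724, -0.3244, 0.1183]
tool_rot: [0.707, -0.707, -0.008, 0.009]
contact_force: [0.5, -0.9, -1.4]
gripper_width: 0.184
```

>>> play_rows --pt "0 0.3 0" --pt "0 0 0" --yaw '[0,0]' --grip '[1,1]'

```text
time: 13.4
tool_pos: [0.4726, -0.3247, 0.1158]
tool_rot: [0.707, -0.707, -0.008, 0.009]
contact_force: [0.1, 0.3, -0.9]
gripper_width: 0.176
```

>>> play_rows --pt "0 0.2 0" --pt "0 0 0" --yaw '[0,0]' --grip '[1,1]'

```text
time: 13.6
tool_pos: [0.4727, -0.3247, 0.1141]
tool_rot: [0.707, -0.707, -0.008, 0.009]
contact_force: [0.2, 0.2, -1.2]
gripper_width: 0.179
```

>>> play_rows --pt "0 0.2 0" --pt "0 0 0" --yaw '[0,0]' --grip '[1,1]'

```text
time: 13.8
tool_pos: [0.473, -0.325, 0.1133]
tool_rot: [-0.707, 0.707, 0.009, -0.008]
contact_force: [-0.9, 1.1, 3.6]
gripper_width: 0.178
```

Run:
```python
from h import *
R,p,s=pose();print(p,s['contact_force'].round(1))
g=grab('scene','s10');crop(g,'s10c',240,90,320,160,8)
```

```text
[ 0.47303502 -0.32502771  0.11333601] [-0.9  1.1  3.6]
```

View pics/s10c.png

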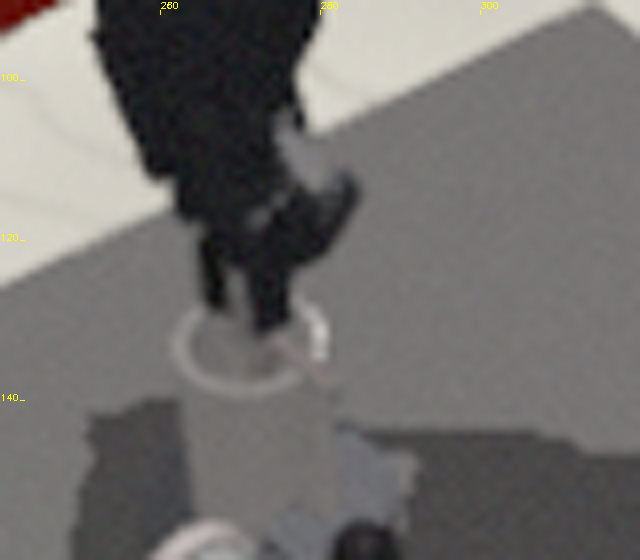

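>>> play_rows --pt "0 0 0" --pt "0 0 0" --pt "0 0 0" --pt "0 -1 0" --pt "0 -3 0" --pt "0 -4 0" --pt "0 -4 0" --pt "0 0 0" --yaw '[0,0,0,0,0,0,0,0]' --grip '[0.4,0.2,0.2,0.2,0.2,0.2,0.2,0.2]'

```text
time: 14.65
tool_pos: [0.4755, -0.3272, 0.2412]
tool_rot: [-0.704, 0.71, 0.012, -0.005]
contact_force: [0.2, -0.2, 0.5]
gripper_width: 0.399
```

Run:
```python
from h import *
R,p,s=pose();print(p,s['contact_force'].round(1),s['time'])
g=grab('scene','s11');crop(g,'s11c',230,90,320,160,8);w=grab('wrist','w11')
```

```text
[ 0.47553379 -0.32723364  0.24116289] [ 0.2 -0.2  0.5] 14.65
```

View pics/s11c.png

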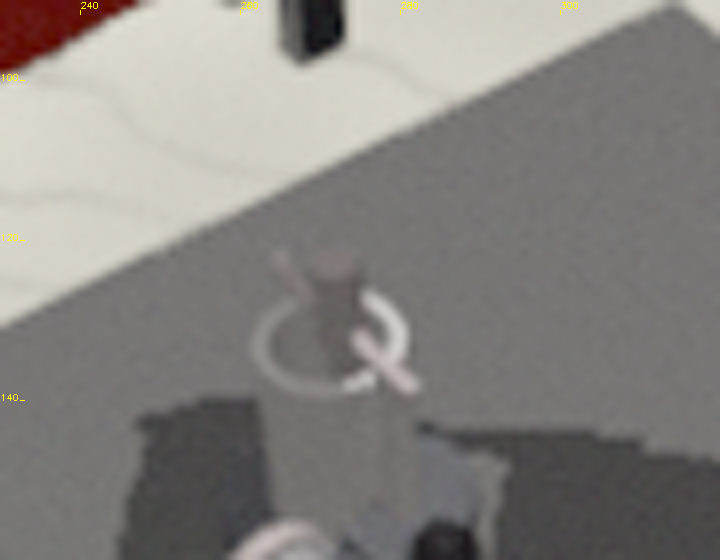

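View pics/w11.png

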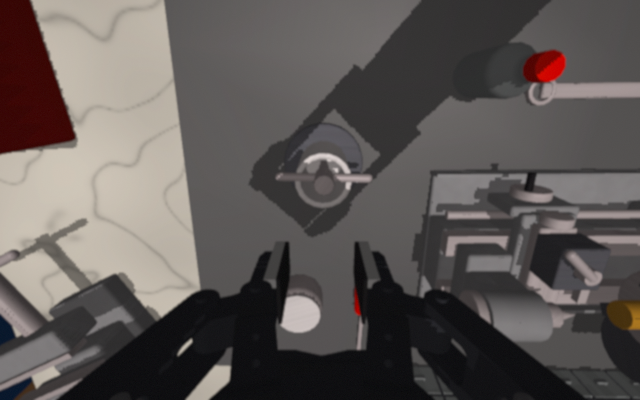

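>>> play_rows --pt "0 -3 0" --pt "0 -3 1" --pt "1.2 -3 3" --pt "1.2 -3 3.5" --pt "1.5 -2 3.5" --pt "1.5 -2 3.5" --pt "1.6 0 3.5" --pt "1.6 0 3.5" --pt "1.6 0 3.5" --pt "1.6 0 3.5" --pt "1.5 0 3.5" --pt "0 0 0" --yaw '[0,0,0,0,0,0,0,0,0,0,0,0]' --grip '[0,0,0,0,0,0,0,0,0,0,0,0]'

```text
time: 15.95
tool_pos: [0.5983, 0.002, 0.3895]
tool_rot: [0.708, -0.706, -0.009, 0.012]
contact_force: [0.1, -0.1, -0.2]
gripper_width: 0.503
```

Run:
```python
from h import *
w=grab('wrist','w12');R,p,s=pose();print(p,R[:,2].round(3),s['time']);print(proj(w,(.629,.0033,.3435)))
```

```text
[5.97923723e-01 1.01430492e-04 3.89766896e-01] [-0.027  1.     0.   ] 16.0
[321.9 269.7]
```

View pics/w12.png

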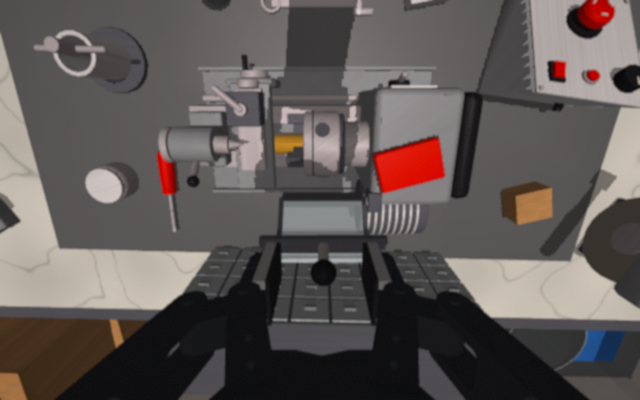

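>>> play_rows --pt "1.6 0 0.15" --pt "1.6 0 0.1" --pt "0 1.5 0" --pt "0 1.5 0" --pt "0 1.8 0" --pt "0 0 0" --yaw '[0,0,0,0,0,0]' --grip '[0,0,0,0,0,0]'

```text
time: 16.6
tool_pos: [0.6278, 0.0013, 0.3388]
tool_rot: [0.707, -0.707, -0.005, 0.011]
contact_force: [0.0, -0.3, 0.4]
gripper_width: 0.5
```

Run:
```python
from h import *
w=grab('wrist','w13');R,p,s=pose();print(p,R[:,2].round(3),s['time'],s['contact_force'].round(1));print(proj(w,(.6295,.004,.3435)))
crop(w,'w13c',220,180,420,330,4);g=grab('scene','s13');crop(g,'s13c',240,80,380,210,5)
```

```text
[0.62847542 0.00136477 0.34103752] [-0.024  1.     0.001] 16.65 [1.  0.5 0.3]
[326.9 274.6]
```

View pics/w13c.png

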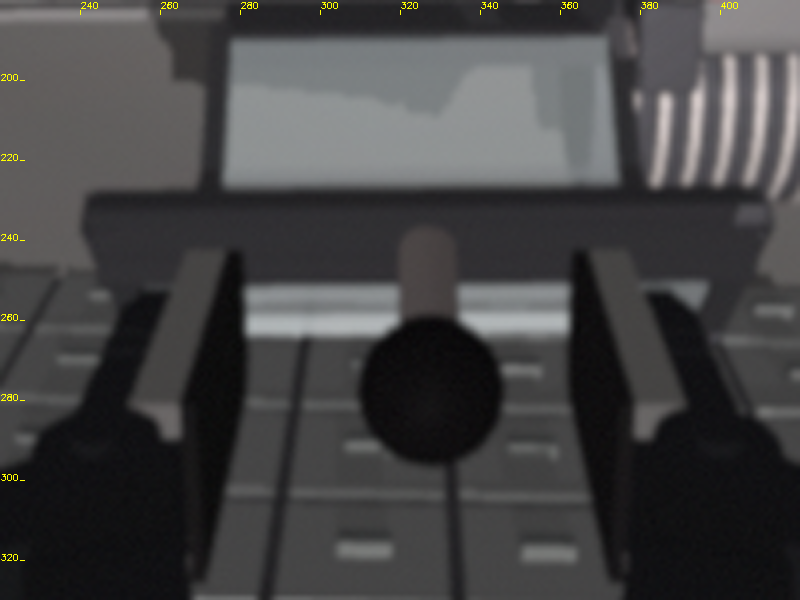

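View pics/s13c.png

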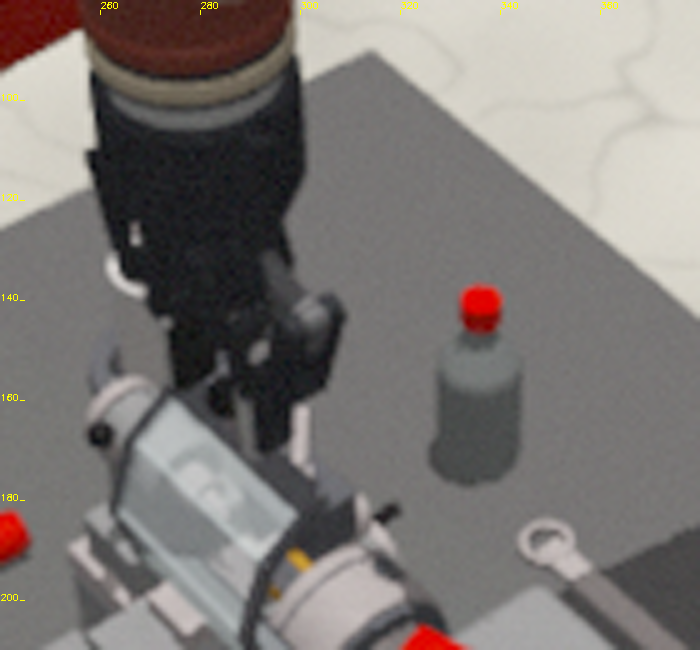

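>>> play_rows --pt "0.2 0.1 0.3" --pt "0 0 0" --pt "0 0 0" --pt "0 0 0" --pt "0 0 0" --pt "0 0 0" --yaw '[0,0,0,0,0,0]' --grip '[0,0.4,1,1,1,1]'

```text
time: 17.3
tool_pos: [0.6322, 0.0043, 0.3445]
tool_rot: [-0.707, 0.707, 0.009, -0.008]
contact_force: [-0.9, -1.8, 4.4]
gripper_width: 0.163
```

Run:
```python
from h import *
R,p,s=pose();print(p,R[:,2].round(3),s['time'],s['contact_force'].round(1),s['gripper_width'])
# arc waypoints: ball relative hinge; ball = TCP at start offset kept
th0=np.arctan2(.1535,-.0045); r=.155
hx,hz=.6345,.190
import math
prev=None
end=math.radians(193.05)
for a in np.linspace(math.atan2(.1535,-.004),end,19):
    P=np.array([r*math.cos(a),r*math.sin(a)])
    if prev is not None: print((100*(P-prev)).round(2),end=' ')
    prev=P
```

```text
[0.63222731 0.00431213 0.34453656] [-0.024  1.    -0.001] 17.3 [-0.9 -1.8  4.4] 0.1632356419751646
[-1.52 -0.11] [-1.5  -0.26] [-1.47 -0.41] [-1.42 -0.55] [-1.36 -0.69] [-1.29 -0.82] [-1.2  -0.94] [-1.1  -1.06] [-0.99 -1.16] [-0.87 -1.25] [-0.75 -1.33] [-0.61 -1.4 ] [-0.47 -1.45] [-0.33 -1.49] [-0.18 -1.52] [-0.03 -1.53] [ 0.12 -1.52] [ 0.27 -1.5 ]
```

Run:
```python
from h import *
w=grab('wrist','w14');crop(w,'w14c',220,180,420,330,4);print(pose()[1])
```

```text
[0.63222535 0.00435122 0.34454949]
```

View pics/w14c.png

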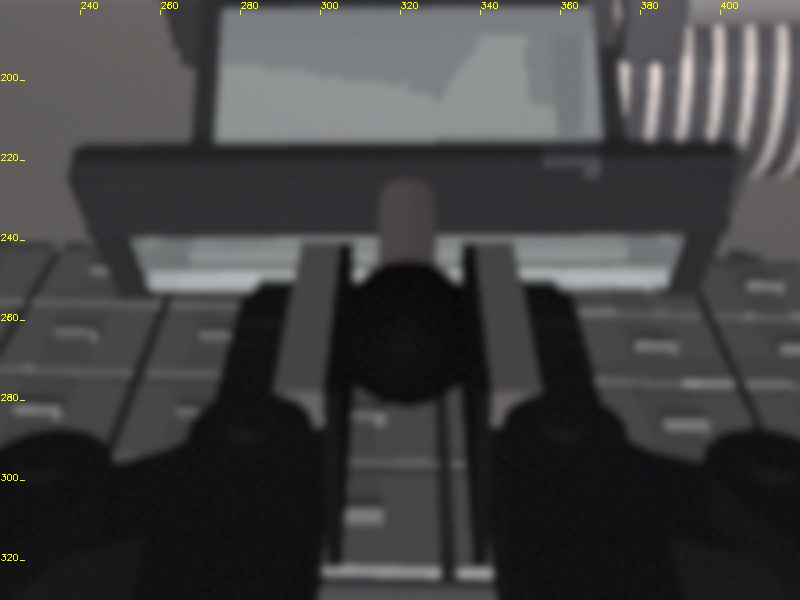

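>>> play_rows --pt "-1.5 0.1 0" --pt "-1.5 0.25 0" --pt "-1.45 0.4 0" --pt "-1.4 0.55 0" --pt "-1.35 0.7 0" --pt "-1.3 0.8 0" --pt "0 0 0" --yaw '[0,0,0,0,0,0,0]' --grip '[1,1,1,1,1,1,1]'

```text
time: 18.05
tool_pos: [0.5453, 0.0016, 0.3191]
tool_rot: [-0.706, 0.708, 0.009, -0.008]
contact_force: [-11.0, -2.9, 15.2]
gripper_width: 0.164
```

>>> play_rows --pt "-0.3 -0.4 0" --pt "-1.15 0.85 0" --pt "-1.05 0.98 0" --pt "-0.95 1.08 0" --pt "-0.8 1.2 0" --pt "0 0 0" --yaw '[0,0,0,0,0,0]' --grip '[1,1,1,1,1,1]'

```text
time: 18.65
tool_pos: [0.5027, 0.0022, 0.2752]
tool_rot: [0.708, -0.706, -0.007, 0.01]
contact_force: [-0.4, -0.1, 0.2]
gripper_width: 0.001
```

Run:
```python
from h import *
R,p,s=pose();print(p,s['contact_force'].round(1)); d=p-np.array([.6345,0,.190]);print(np.degrees(np.arctan2(d[2],d[0])),np.hypot(d[0],d[2]))
g=grab('scene','s15');crop(g,'s15c',240,80,380,210,5)
```

```text
[0.502654   0.0021686  0.27520512] [-0.4 -0.1  0.2]
147.12754515453875 0.15698177849767203
```

View pics/s15c.png

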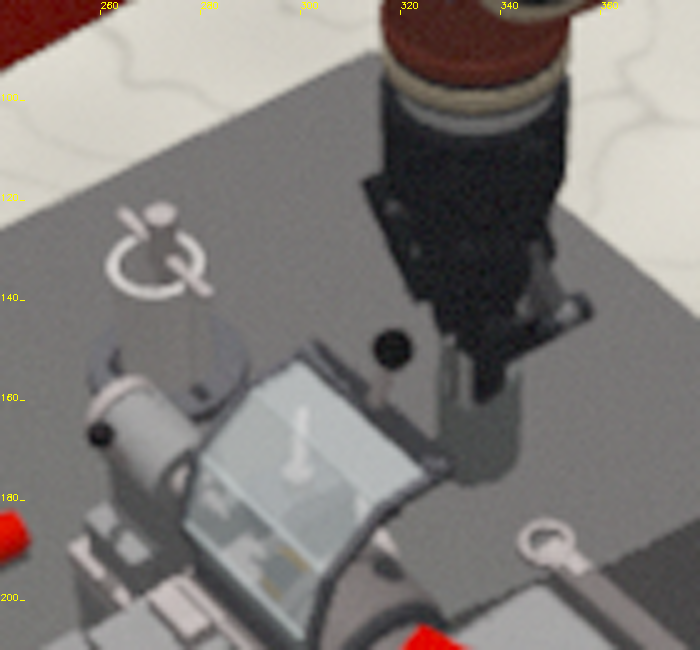

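Run:
```python
from h import *
from scipy.optimize import minimize_scalar
g=load('s15')
f=lambda a:np.linalg.norm(proj(g,(.6345+.155*np.cos(a),.0025,.190+.155*np.sin(a)))-[318.4,149.6])
r=min((minimize_scalar(f,bounds=b,method='bounded') for b in ((1.5,2.4),(2.4,3.4))),key=lambda r:r.fun)
a=r.x;print(np.degrees(a),r.fun,.6345+.155*np.cos(a),.190+.155*np.sin(a))
t=grab('top','t15');crop(t,'t15c',270,120,380,220,6);w=grab('wrist','w15')
```

```text
124.53745487339886 0.5999999999999943 0.5466235473038831 0.31768214073059375
```

View pics/w15.png

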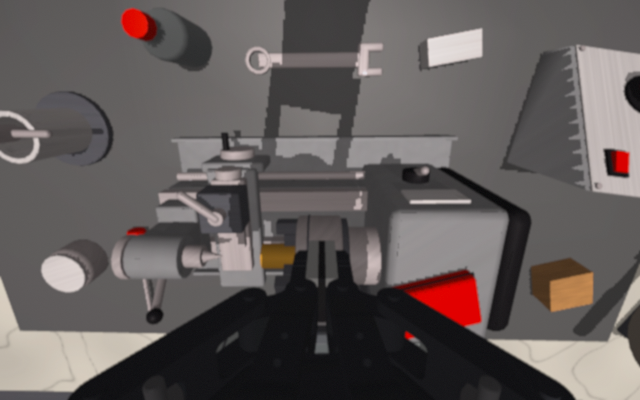

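>>> play_rows --pt "-2.5 0 0" --pt "0 -3 0" --pt "0 -3 0" --pt "0 -2.5 0" --pt "3 0 0" --pt "3.5 0 0" --pt "0.2 0 0" --pt "0 0 0" --yaw '[0,0,0,0,0,0,0,0]' --grip '[1,1,1,1,1,1,1,1]'

```text
time: 19.6
tool_pos: [0.547, 0.0026, 0.363]
tool_rot: [0.707, -0.707, -0.008, 0.009]
contact_force: [0.4, 0.1, -0.6]
gripper_width: -0.002
```

Run:
```python
from h import *
R,p,s=pose();print(p,s['contact_force'].round(1),s['time'])
prev=None
for a in np.radians(np.linspace(124.5,193.05,14)):
    P=.155*np.array([np.cos(a),-np.sin(a)])
    if prev is not None: print((100*(P-prev)).round(2).tolist(),end=' ')
    prev=P
```

```text
[0.5470251  0.00261441 0.36303613] [ 0.4  0.1 -0.6] 19.6
[-1.14, 0.86] [-1.05, 0.96] [-0.96, 1.05] [-0.86, 1.14] [-0.75, 1.21] [-0.64, 1.28] [-0.52, 1.33] [-0.39, 1.37] [-0.26, 1.4] [-0.13, 1.42] [-0.0, 1.43] [0.13, 1.42] [0.26, 1.4]
```

>>> play_rows --pt "0 1.2 0" --pt "0 1.2 0" --pt "-0.3 0.3 0" --pt "-1.1 0.86 0" --pt "-1.05 0.96 0" --pt "-0.96 1.05 0" --pt "-0.86 1.14 0" --pt "0 0 0" --yaw '[0,0,0,0,0,0,0,0]' --grip '[1,1,1,1,1,1,1,1]'

```text
time: 20.4
tool_pos: [0.5016, 0.0017, 0.2938]
tool_rot: [0.707, -0.707, -0.007, 0.01]
contact_force: [-1.0, -0.2, -0.3]
gripper_width: 0.001
```

Run:
```python
from h import *
from scipy.optimize import minimize_scalar
R,p,s=pose();print(p,s['contact_force'].round(1),s['time'])
g=grab('scene','s16');crop(g,'s16c',260,80,400,210,5)
```

```text
[0.50162252 0.00169134 0.29378443] [-1.  -0.2 -0.3] 20.4
```

View pics/s16c.png

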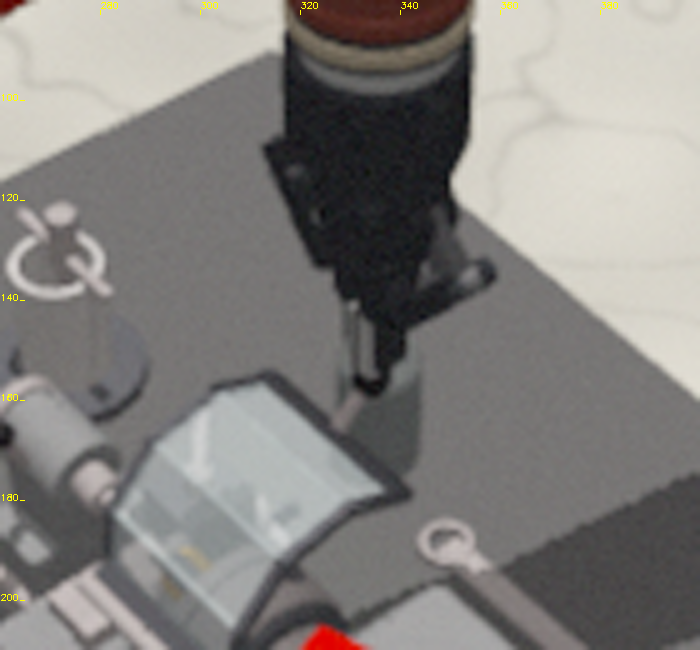

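>>> play_rows --pt "-0.65 1.2 0" --pt "-0.55 1.3 0" --pt "-0.45 1.3 0" --pt "-0.3 1.4 0" --pt "-0.2 1.4 0" --pt "0 1.4 0" --pt "0 0 0" --yaw '[0,0,0,0,0,0,0]' --grip '[1,1,1,1,1,1,1]'

```text
time: 21.15
tool_pos: [0.4809, 0.0012, 0.2128]
tool_rot: [0.707, -0.707, -0.007, 0.01]
contact_force: [0.2, -0.5, -0.4]
gripper_width: 0.001
```

Run:
```python
from h import *
R,p,s=pose();print(p,s['contact_force'].round(1),s['time'])
g=grab('scene','s17');crop(g,'s17c',260,80,400,210,5)
```

```text
[0.48085597 0.00122612 0.21277771] [ 0.2 -0.5 -0.4] 21.15
```

View pics/s17c.png

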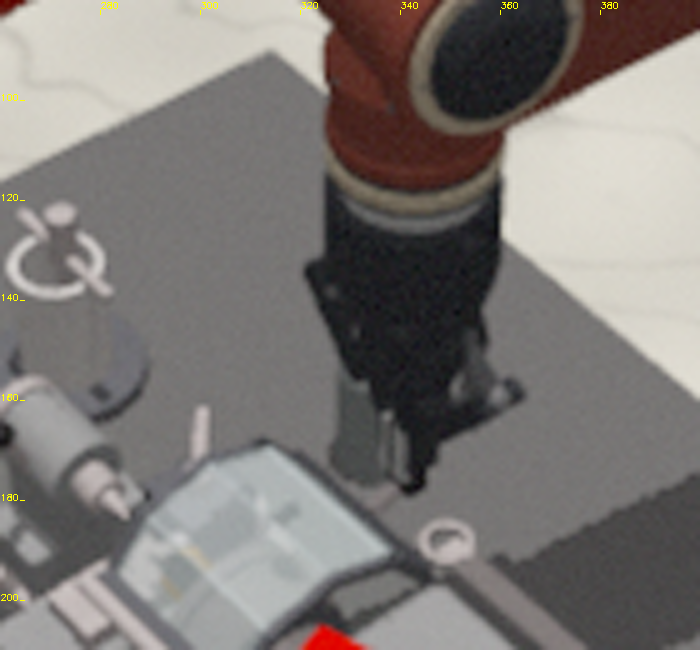

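>>> play_rows --pt "0 1.3 0" --pt "0.1 1.2 0" --pt "0.2 0.9 0" --pt "0 0.3 0" --pt "0 0 0" --yaw '[0,0,0,0,0]' --grip '[1,1,1,1,1]'

```text
time: 21.7
tool_pos: [0.4849, 0.0012, 0.1782]
tool_rot: [0.707, -0.707, -0.008, 0.009]
contact_force: [0.7, -0.3, 0.1]
gripper_width: -0.002
```

>>> play_rows --pt "0 0.3 0" --pt "0 0 0" --yaw '[0,0]' --grip '[1,1]'

```text
time: 21.9
tool_pos: [0.4854, 0.0011, 0.1762]
tool_rot: [0.707, -0.707, -0.009, 0.008]
contact_force: [0.3, -0.8, 0.3]
gripper_width: 0.003
```

>>> play_rows --pt "0 0.3 0" --pt "0 0 0" --yaw '[0,0]' --grip '[1,1]'

```text
time: 22.1
tool_pos: [0.4858, 0.001, 0.1749]
tool_rot: [-0.707, 0.707, 0.009, -0.008]
contact_force: [-2.9, -0.1, 5.8]
gripper_width: 0.001
```

Run:
```python
from h import *
R,p,s=pose();print(p,s['contact_force'].round(1),s['time'])
g=grab('scene','s18');crop(g,'s18c',260,80,400,210,5)
```

```text
[0.48578131 0.00100764 0.17492398] [-2.9 -0.1  5.8] 22.1
```

View pics/s18c.png

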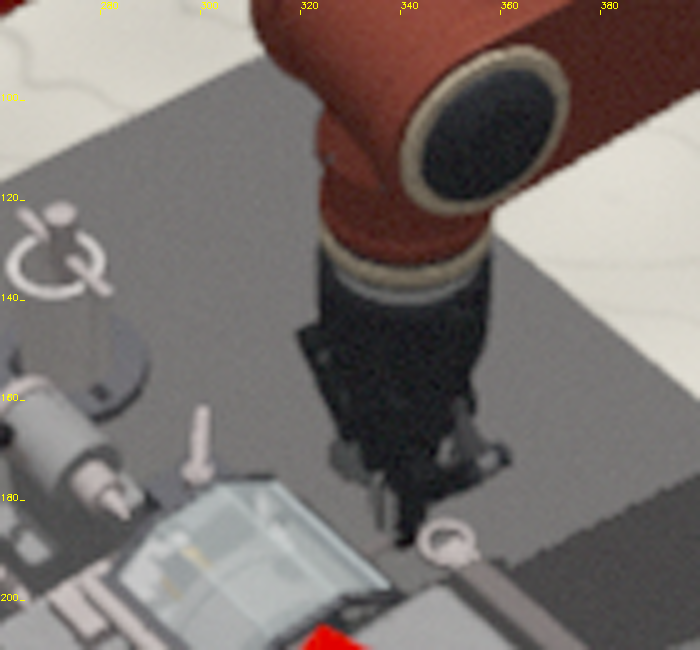

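>>> play_rows --pt "0 0.2 0" --pt "0 0.1 0" --pt "0 0 0" --yaw '[0,0,0]' --grip '[1,1,1]'

```text
time: 22.45
tool_pos: [0.486, 0.001, 0.1745]
tool_rot: [-0.707, 0.707, 0.009, -0.008]
contact_force: [-9.0, 1.1, 18.0]
gripper_width: -0.002
```

>>> play_rows --pt "0 -2 0" --pt "0 -3 0" --pt "-1.5 -3 0" --pt "-2 -3 0" --pt "-2 0 0" --pt "-1 0 0" --pt "0 0 0" --yaw '[0,0,0,0,0,0,0]' --grip '[1,1,1,0,0,0,0]'

```text
time: 23.15
tool_pos: [0.4195, -0.0004, 0.2797]
tool_rot: [-0.707, 0.707, 0.008, -0.008]
contact_force: [0.0, 0.6, -1.0]
gripper_width: 0.497
```

Run:
```python
from h import *
R,p,s=pose();print(p,s['contact_force'].round(1),s['time'])
w=grab('wrist','w19');g=grab('scene','s19');crop(g,'s19c',260,110,400,240,5);t=grab('top','t19')
for f in(w,g,t): print(proj(f,(.4834,-.0006,.155)))
```

```text
[ 0.41954488 -0.00043152  0.27968036] [ 0.   0.6 -1. ] 23.15
[319.7 254.6]
[339.6 186.6]
[317.5 210.9]
```

View pics/s19c.png

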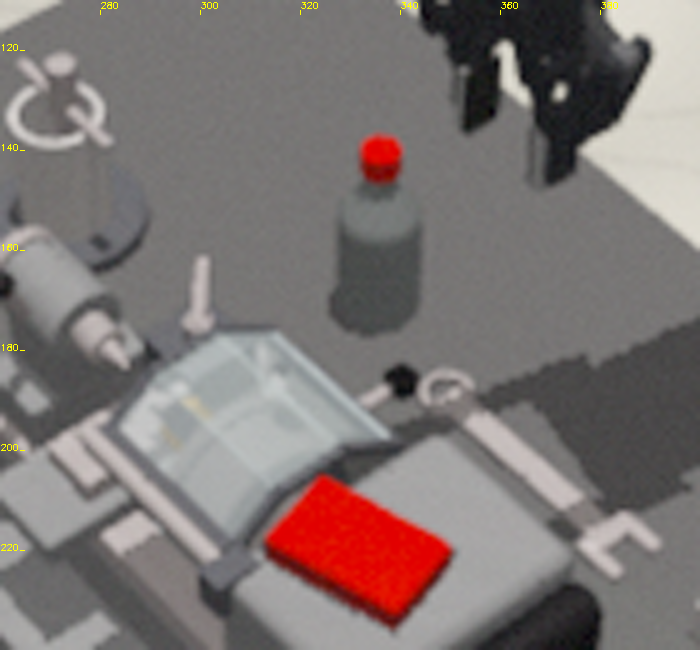

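View pics/w19.png

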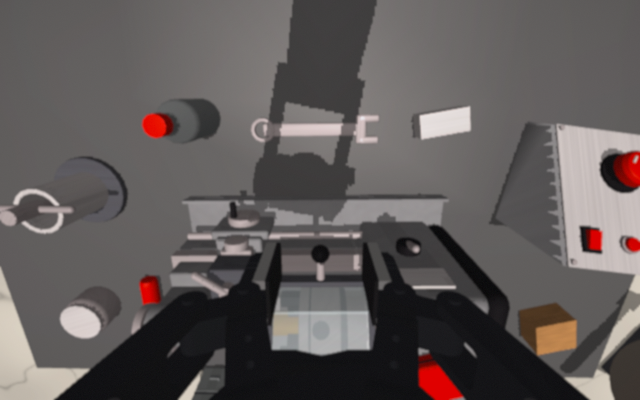

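>>> play_rows --pt "0 0 2" --pt "0 0 4" --pt "0 0 4" --pt "0 0 4" --pt "-0.3 0 4" --pt "-0.4 0 4" --pt "0 0 4" --pt "0 1 4" --pt "0 1.5 3.4" --pt "0 1.5 1" --pt "0 1 0" --pt "0 0 0" --yaw '[0,0,0,0,0,0,0,0,0,0,0,0]' --grip '[0,-0.5,-1,-1,-1,-1,-1,-1,-1,-1,-1,-1]'

```text
time: 24.5
tool_pos: [0.4042, 0.342, 0.2271]
tool_rot: [-0.706, 0.708, 0.007, -0.01]
contact_force: [0.3, -0.2, -0.6]
gripper_width: 0.996
```

```bash
cat > red.py <<'E'
from h import *
def red(f,g):
    im=f['image'].astype(int)
    m=((im[:,:,0]>60)&(im[:,:,1]<.45*im[:,:,0])&(im[:,:,2]<.45*im[:,:,0])).astype(np.uint8)
    k,l,S,c=cv2.connectedComponentsWithStats(m)
    i=min((j for j in range(1,k) if S[j][4]>40),key=lambda j:np.hypot(*(c[j]-g))); cn=cv2.findContours((l==i).astype(np.uint8),0,2)[0][0]
    e=cv2.fitEllipse(cn); return np.array(e[0]),S[i]
E
python3 - <<'E'
from red import *
w=grab('wrist','w20');R,p,s=pose();print(p,R[:,2].round(3),s['time'],s['gripper_width'])
print(red(w,proj(w,(.405,.3436,.0915))),proj(w,(.405,.3436,.0915)));crop(w,'w20c',230,120,420,280,4)
E
```

```text
[0.40482234 0.34199698 0.22866682] [-0.023  1.    -0.002] 24.55 0.9997647834167717
(array([323.65432739, 189.87782288]), array([ 303,  169,   43,   42, 1287], dtype=int32)) [323.7 189.7]
```

View pics/w20c.png

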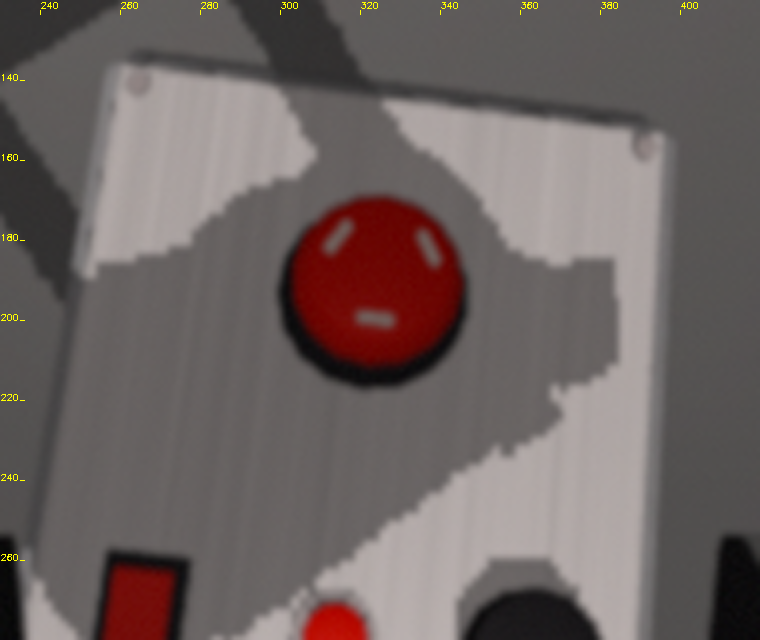

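>>> play_rows --pt "0 1 0.1" --pt "0 1.5 0" --pt "0 2 0" --pt "0 1.5 0" --pt "0 0 0" --yaw '[-7.8,-7.8,-7.8,0,0]' --grip '[-1,-1,-1,-1,-1]'

```text
time: 25.05
tool_pos: [0.4042, 0.3427, 0.168]
tool_rot: [-0.69, 0.691, 0.149, -0.151]
contact_force: [-1.3, -0.2, 0.0]
gripper_width: 1.002
```

Run:
```python
from red import *
w=grab('wrist','w21');R,p,s=pose();print(p,R[:,2].round(3),s['time'],s['gripper_width'])
a=red(w,proj(w,(.405,.3436,.0915)));print(a,proj(w,(.405,.3436,.0915)))
o=load('w20');b=red(o,(323,190));print(tri((w,*a[0]),(o,*b[0])), onz(w,*a[0],.0915),onz(o,*b[0],.0915))
```

```text
[0.40485658 0.34329214 0.16952934] [-0.416  0.909 -0.   ] 25.1 0.9977671437510676
(array([321.59381104, 212.97395325]), array([ 296,  187,   52,   53, 2027], dtype=int32)) [322. 213.]
(array([0.4057, 0.3436, 0.0898]), [0.0, 0.0]) [0.40506732 0.34333415 0.0915    ] [0.40513623 0.34360514 0.0915    ]
```

View pics/w21.png

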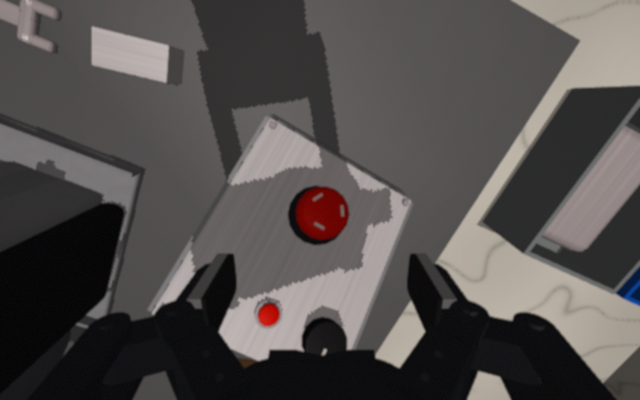

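>>> play_rows --pt "0 2 0" --pt "0 2 0" --pt "0 2 0" --pt "0 1.2 0" --pt "0 0 0" --yaw '[0,0,0,0,0]' --grip '[-0.4,-0.4,-0.4,-0.4,-0.4]'

```text
time: 25.6
tool_pos: [0.4044, 0.3437, 0.0971]
tool_rot: [-0.69, 0.691, 0.151, -0.152]
contact_force: [0.3, 0.1, 0.3]
gripper_width: 0.7
```

Run:
```python
from red import *
w=grab('wrist','w22');g=grab('scene','s22');crop(g,'s22c',400,200,520,330,5);R,p,s=pose();print(p,s['contact_force'].round(1),s['time'],s['gripper_width'])
```

```text
[0.4056274  0.34455757 0.0992032 ] [-0.2 -0.4  0.8] 25.7 0.7036702675794861
```

View pics/w22.png

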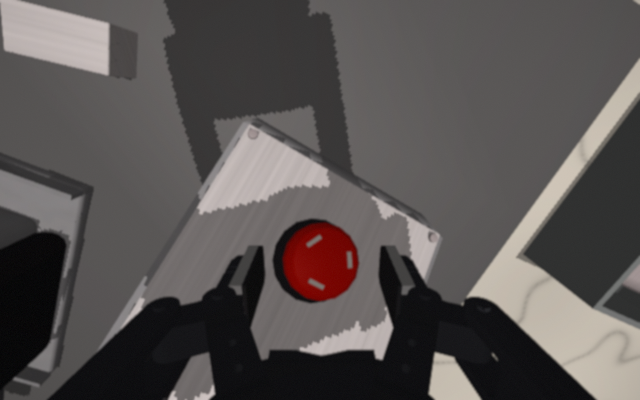

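View pics/s22c.png

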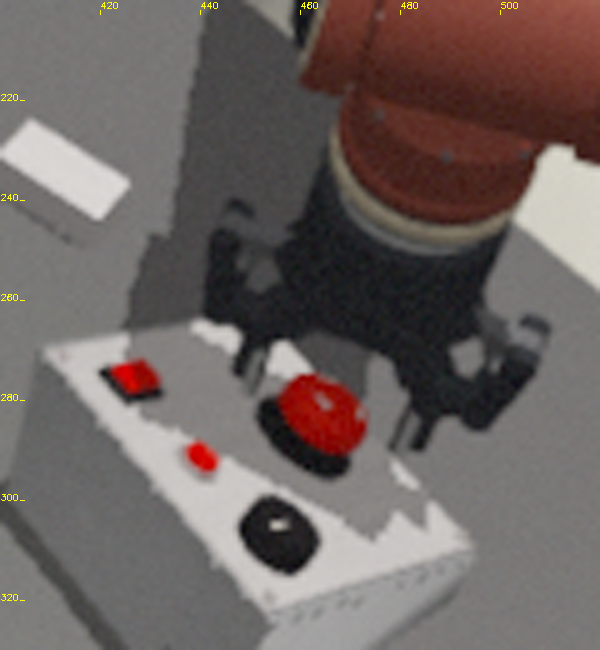

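>>> play_rows --pt "0 0.5 -0.15" --pt "0 0 0" --pt "0 0 0" --pt "0 0 0" --pt "0 0 0" --pt "0 0 0" --yaw '[0,0,0,0,0,0]' --grip '[-0.4,0,1,1,1,1]'

```text
time: 26.3
tool_pos: [0.4055, 0.3437, 0.0949]
tool_rot: [0.691, -0.69, -0.152, 0.152]
contact_force: [-4.9, 0.0, 7.0]
gripper_width: 0.447
```

Run:
```python
from red import *
w=grab('wrist','w23');g=grab('scene','s23');crop(g,'s23c',400,200,520,330,5);R,p,s=pose();print(p,s['contact_force'].round(1),s['ft_torque'].round(2),s['time'],s['gripper_width'])
```

```text
[0.40554596 0.34372571 0.09488812] [-4.5  0.5  6.3] [-0.18  0.67 -0.19] 26.4 0.4488555251421851
```

View pics/w23.png

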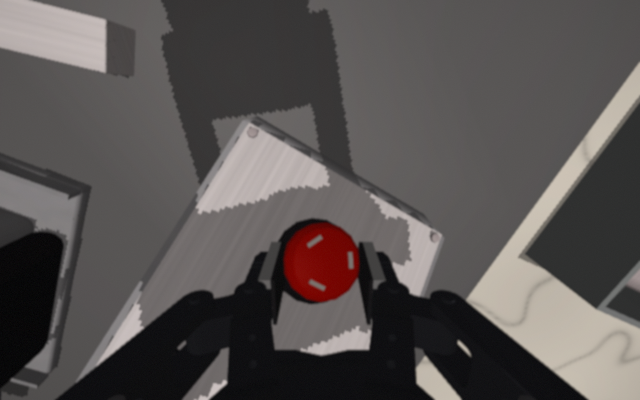

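View pics/s23c.png

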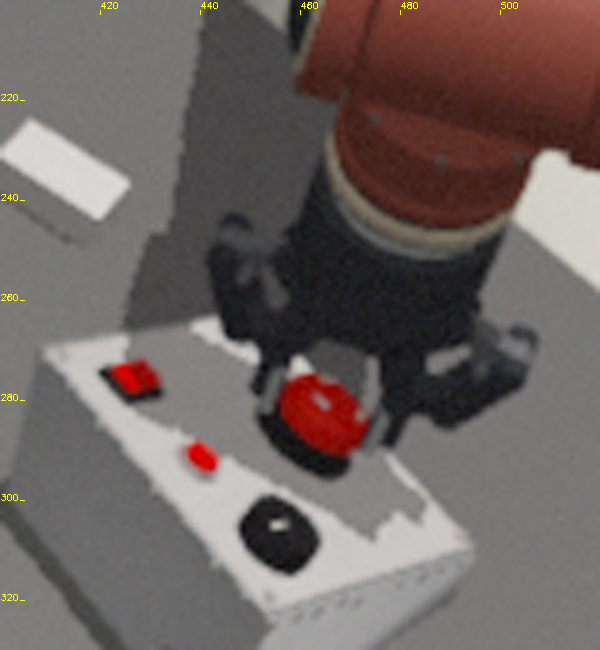

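>>> play_rows --pt "0 0 0" --pt "0 0 0" --pt "0 0 0" --pt "0 0 0" --pt "0 0 0" --yaw '[6,6,6,6,0]' --grip '[1,1,1,1,1]'

```text
time: 26.9
tool_pos: [0.4041, 0.3442, 0.0958]
tool_rot: [0.708, -0.706, -0.003, 0.006]
contact_force: [-13.2, -1.1, 15.5]
gripper_width: 0.437
```

>>> play_rows --pt "0 0 0" --pt "0 0 0" --pt "0 0 0" --pt "0 0 0" --pt "0 0 0" --yaw '[6,6,6,0,0]' --grip '[1,1,1,1,1]'

```text
time: 27.4
tool_pos: [0.406, 0.3442, 0.095]
tool_rot: [0.7, -0.698, 0.105, -0.106]
contact_force: [-3.4, 1.1, 5.4]
gripper_width: 0.438
```

Run:
```python
from red import *
w=grab('wrist','w24');g=grab('scene','s24');crop(g,'s24c',400,200,520,330,5);crop(w,'w24c',240,180,400,310,5);R,p,s=pose();print(p,R[:,2].round(2),s['contact_force'].round(1),s['ft_torque'].round(2),s['time'],s['gripper_width'])
```

```text
[0.40601466 0.34414593 0.09500478] [0.3  0.96 0.  ] [-3.6  1.3  4.5] [0.48 0.31 0.29] 27.5 0.43943516876824606
```

View pics/w24c.png

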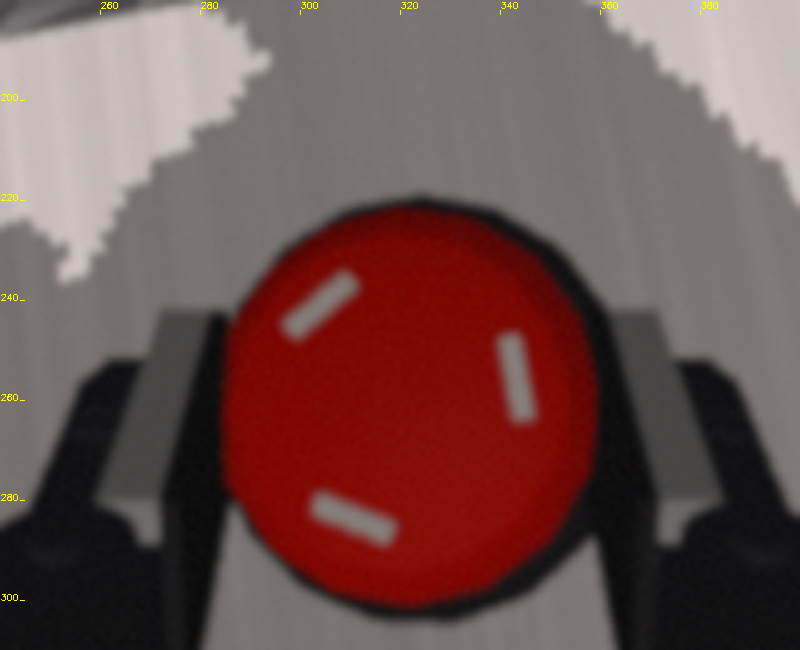

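View pics/s24c.png

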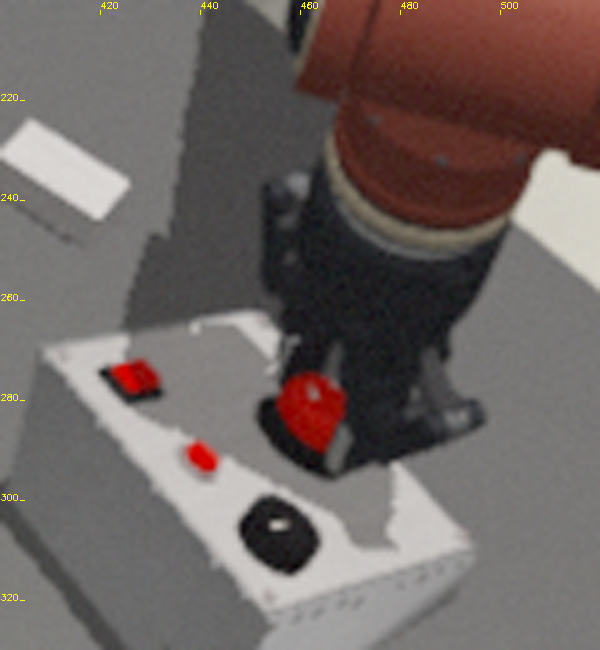

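>>> play_rows --pt "0 0 0" --pt "0 0 0" --pt "0 0 0" --pt "0 0 0" --yaw '[6,5,0,0]' --grip '[1,1,1,1]'

```text
time: 27.9
tool_pos: [0.4067, 0.3456, 0.0955]
tool_rot: [0.689, -0.683, 0.171, -0.172]
contact_force: [-3.3, 3.5, 3.7]
gripper_width: 0.438
```

Run:
```python
from red import *
w=grab('wrist','w25');crop(w,'w25c',240,180,400,310,5);R,p,s=pose();print(p,R[:,2].round(2),s['contact_force'].round(1),s['ft_torque'].round(2),s['time'],s['gripper_width'])
```

```text
[0.40668688 0.34558598 0.09543691] [0.47 0.88 0.01] [-3.3  3.5  4.1] [ 2.13 -0.21  1.12] 27.95 0.4400543897730136
```

View pics/w25c.png

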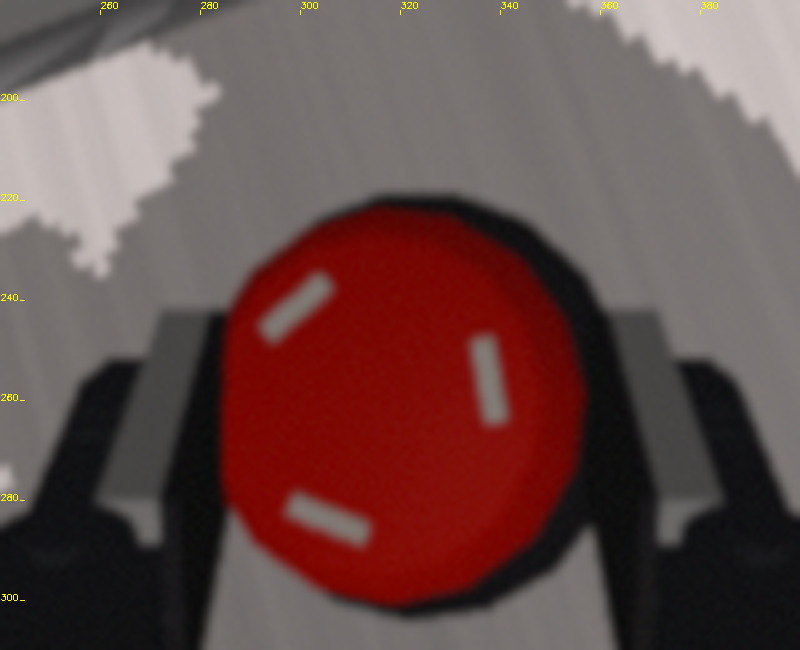

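>>> play_rows --pt "0 0 0" --pt "0 0 0" --pt "0 0 0" --pt "0 0 0" --pt "0 -1 0" --pt "0 -3 0" --pt "0 -4 0" --pt "0 -4 0" --pt "0 0 0" --yaw '[0,0,0,0,0,0,0,0,0]' --grip '[0,-0.3,-0.4,-0.5,-0.5,-0.6,-0.6,-0.6,-0.6]'

```text
time: 28.85
tool_pos: [0.4089, 0.3449, 0.2217]
tool_rot: [0.689, -0.682, 0.169, -0.176]
contact_force: [1.2, 0.2, 0.6]
gripper_width: 0.8
```

Run:
```python
from red import *
w=grab('wrist','w26');g=grab('scene','s26');t=grab('top','t26');R,p,s=pose();print(p,s['contact_force'].round(1),s['time'])
for n in ('s1','s2','s26'): print(n,red(load(n),(465,280)))
cv2.imwrite('pics/cmp2.png',np.hstack([cv2.resize(load(n)['image'][255:330,400:480,::-1],None,fx=3,fy=3) for n in('s1','s2','s26')]))
```

```text
[0.40558049 0.34281017 0.21332193] [ 0.4  0.1 -0.1] 29.0
s1 (array([465.39785767, 280.68917847]), array([457, 273,  18,  17, 191], dtype=int32))
s2 (array([463.83053589, 282.4588623 ]), array([455, 275,  18,  16, 191], dtype=int32))
s26 (array([465.5456543 , 280.85864258]), array([457, 273,  18,  17, 188], dtype=int32))
```

View pics/cmp2.png

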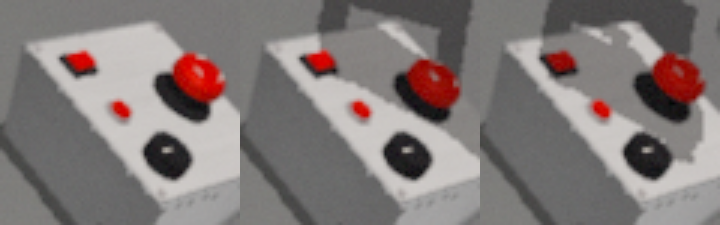

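View pics/s26.png

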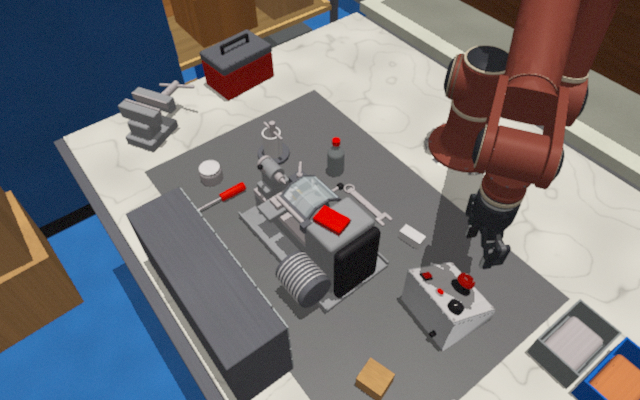

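View pics/w26.png

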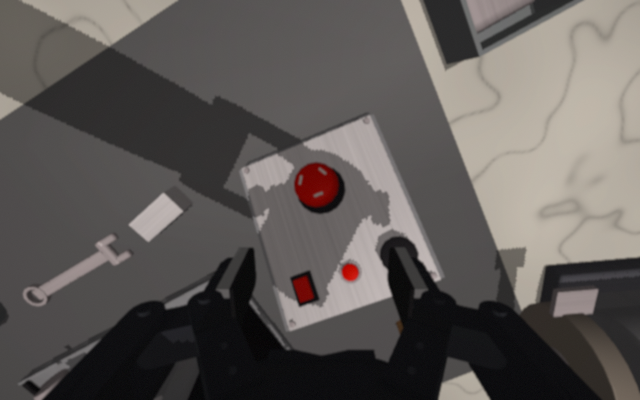

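Run:
```python
from red import *
for n in('s1','s26'):
    f=load(n); print(n,[red(f,q)[0].round(1) for q in ((336,142),(331,219),(232,191),(427,275))])
from plant import workorder
print(workorder.job_done())
```

```text
s1 [array([335.8, 141.2]), array([330.2, 219.1]), array([232. , 191.3]), array([426.5, 275.1])]
s26 [array([335.7, 141.2]), array([330.5, 219.3]), array([231.9, 191.3]), array([426.5, 275.2])]
the job is handed in; nothing more can be done
None
```

The lathe is ready and the job is handed in at about 29 s of the 72 s allowed. I did the steps in the order you gave; no verdict was reported.

1. **Stop pressed:** I pushed the mushroom in along its axis to its hard stop, about 21 N at the end. The head then stayed about 5 mm in.
2. **Key hung:** I drew the key out along its axis and turned it upright against the holder's bore. I lowered it until the cross bar rested on the rim, then let go. It was not dropped.
3. **Guard down:** My grip slipped off the knob part way down. I finished by pressing the ball down with shut fingers until it met the end stop, 18–20 N at the end. The knob then showed within 1 pixel of where I predicted it with the guard down.
4. **Stop released:** I turned the head clockwise about 0.9 rad and let go. In the camera image it is back where it started, to within about 0.2 pixels.

**Last checks:** The final picture shows the key in the holder, the guard down and the gripper clear of everything. The oil bottle, drill case and screwdriver moved no more than 0.4 pixels, and I saw no change in the wrench, tin, bar stub or carton.

**What disagreed:**
- My estimates of the mushroom's height differed by about 3–4 mm between methods. A closer pair of wrist-camera views settled it before the turn.
- The gripper read about 15 mm on the 18 mm key head and about 14 mm on the 18 mm knob.

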